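# Start the kettle parts soaking

## Robot

A 7-joint arm with a two-finger parallel gripper is mounted at the origin on the work surface. World frame = base frame: x ahead of the robot, y to its left, z up, the work surface at z = 0. Lengths are in mm, angles in rad, forces in N, time in s.
With the tool pointing down it reaches from about 350 to 900 mm from the base axis. Payload 7.2 kg.
Tool frame: the origin (TCP) lies midway between the tips of the shut fingers; the grasp point (between the pads) lies 19 mm behind it; z points along the fingers, y is the line along which they close (so a half turn about z gives the same grasp; the last joint's range is limited). The gripper opens to 85 mm and grips with 20 to 120 N. Pads are 22 mm wide; open, the fingers measure 114 mm over their backs; the gripper's body (76 mm by 85 mm) begins 54 mm behind the grasp point. The pads swing forward as they close: fully open they stand 13 mm farther back than shut.
Start: joints at [-1.212, 0.411, -0.013, 1.596, 0.006, 1.134, -0.082], TCP at [258.734, 568.933, 231.297] pointing down, gripper open.
Joint ranges: [-2.95, 2.95], [-0.29, 1.99], [-1.47, 1.44], [0.14, 2.54], [-1.03, 4.17], [0.13, 1.85], [-2.86, 2.86]. Speed limits (rad/s): [2.39, 2.39, 3.01, 3.01, 3.14, 3.14, 3.14].

## Interface

Orientations are given as a unit quaternion [x, y, z, w].
In Python, from plant import manip, imaging gives the robot as it stands.
- The arm moves only by the tool servo_tool, never from a script. Its arguments are lists of equal length, an entry for each row: "linear": the shift along the tool's x, y, z normalised to -1 to 1, where 1 is 0.12 m, a list of three; "delta_rot": the turn, a rotation vector about the tool's x, y, z normalised to -1 to 1, where 1 is 30 degrees, a list of three. A call has 1 to 5 rows; each row shifts and turns the commanded pose from where the row before left it, along the tool's axes as they then stand; what a row does not reach is not made up. A row lasts 1/12 s, in which the tool goes at most 41.7 mm and 7.16 degrees, less where a joint would pass 70% of its speed; a pose out of reach is approached as far as the arm can. A call with a number of a shift or a turn outside -1 to 1 is refused whole. A call with a gripper value outside its range is refused whole. "fingers" is the opening, from 0 (shut) to 1 (fully open), set as the call begins (left out, the last holds). The fingers move at their own pace and stop on an object; "grip_force" is the grip in N (left out, the last holds). Time passes only in rows, so rows that do not move let the fingers close. It gives the time, the measured TCP pose, the force, the opening and the grip force at its end, in the units of the state.
- manip.read_state(): the state, without advancing time (a new reading comes with each control period).
- imaging.get_image(name): name is "scene" or "top" or "wrist"; returns (picture, depth): 384x512x3 uint8, red, green, blue; 384x512 float32, mm along the optical axis (not along the pixel's ray), 0 where there is no reading.
- imaging.camera_params(name): a dict with "fx", "fy", "cx", "cy" (pixels), "origin" and "orientation" of the camera in the world. Camera axes: x right, y up, looking along -z (the intrinsics and any distortion apply to the point x, -y, -z); pixel columns grow to the right and rows downward; lengths in mm; the calibration is good to about 2 mm. A picture is of the moment at which its call begins: read the wrist's pose just before it. camera_params takes no time and is no camera call; for the wrist camera it gives the pose at the moment of the call.
- manip.hand_in(): hands the job in; it is judged then, once.
The state is a dict: "time": time; "joints": joint angles; "qvel": joint speeds; "tau": joint torques, N m; "ee_pos": TCP position; "orientation": TCP orientation; "contact_force": force on the tool from outside, world axes, zero at the start; "wrist_torque": the same for the moment, N m; "opening": finger opening in mm; "grip_force": force on a finger pad.
Only numpy, scipy, OpenCV 4.12 (cv2) and the standard library are available. Lean on these libraries where they do the work, as an engineer would, in place of code of your own. Each camera call takes 0.05 s, during which the arm holds its last target. There are 200 camera calls.

## Task

Start the descaling soak for the kettle: put the mesh filter in the blue crock, then press the crock's lid down until it is seated level all round. Then take the soak jars that are there, red cap first, then yellow, then blue: turn each right over so that its cap points steeply down, hold it so for about two seconds, and stand it upright on the green mat, wholly on it. Last of all turn the timer dial to the red mark, and leave the kettle, spray bottle, ramekin and brush where they are.

Things in the scene. Friction and masses are not known exactly. Their poses are not given: they have to be found in the camera images.
- jar_red: closed squat clear plastic soak jar with a red screw cap and a heavy red foot; round, 60 mm in diameter, 66 mm tall in all (foot to 14 mm, clear body to 50 mm, then the cap, 58 mm across); about 180 g, most of it in the foot, rigid, the cap does not come off. Origin: centre of the underside; z points to the cap. Starts upright on the board. May be absent.
- jar_yellow: closed squat clear plastic soak jar with a yellow screw cap and a heavy yellow foot; round, 60 mm in diameter, 66 mm tall in all (foot to 14 mm, clear body to 50 mm, then the cap, 58 mm across); about 180 g, most of it in the foot, rigid, the cap does not come off. Origin: centre of the underside; z points to the cap. Starts upright on the board. May be absent.
- jar_blue: closed squat clear plastic soak jar with a blue screw cap and a heavy blue foot; round, 60 mm in diameter, 66 mm tall in all (foot to 14 mm, clear body to 50 mm, then the cap, 58 mm across); about 180 g, most of it in the foot, rigid, the cap does not come off. Origin: centre of the underside; z points to the cap. Starts upright on the board. May be absent.
- filter: the kettle's mesh filter: a rigid orange plastic frame, 56 mm (its x) by 30 mm (its y) by 14 mm high, lying flat on the board with steel mesh on top; 30 g. Origin: centre of the underside.
- crock: blue round stoneware crock, open on top, fixed. Outside 114 mm across, wall 5 mm, rim 62 mm above the board, inner floor 6 mm above it. Four rounded sprung rubber lugs, 6 mm below the rim, stand in to 42 mm from the axis and hold the lid up until it is pressed. Origin: centre of the underside.
- lid: white lid, 120 g, lying plug down. From below: tapered plug 84 mm across, widening to 98 at 14 mm up; flange 114 across (14 to 20 mm); neck 18 across (20 to 26); round wooden knob 28 across (26 to 50). Origin: centre of the plug's underside. Laid on the crock it rests some 6 mm high on the lugs; 5 to 20 N on the knob seats the flange on the rim (origin 48 mm over the crock's), and it stays.
- mat: green draining mat fixed on the board, 160 mm (its x) by 310 mm (its y), 4 mm thick. Origin: centre of the underside.
- timer: white soak timer, a fixed box 104 mm square and 35 mm high, with the dial in the middle of its top and thirteen ticks round it, 0.35 rad apart, clockwise from the timer's -x side; the seventh tick is broad and red. Origin: centre of the underside.
- dial (a joint): angle of the timer dial, rad, growing clockwise seen from above, 0 to 4.2. At 0 the pointer (white line on one end of the bar) points along the timer's -x; the red mark is at 2.1. Turns with light friction (0.03 N m) and stays where it is left.
- dial_grip (a point): point on the dial's axis at which to grip its black bar; 72 mm above the board. The bar is 14 mm thick, 42 mm long, from 12 to 44 mm above the timer's top (the point is at 37 mm); it lies along this point's x axis, and the pointer is at its -x end.
- kettle: chrome kettle, 164 mm across, 186 mm tall, black handle; leave alone. Origin: centre of the underside.
- spray: clear spray bottle, 70 mm across, 205 mm tall, white head; leave alone. Origin: centre of the underside.
- ramekin: small white ramekin, 84 mm across, 42 mm tall; leave alone. Origin: centre of the underside.
- brush: bamboo scrubbing brush, 190 mm long (its x), 32 mm wide, 34 mm high; leave alone. Origin: centre of the underside.
Not all that is in view belongs to the job. Leave any orange or turquoise look-alike of the lid alone.

How it is judged:
By the outcome, as a careful person would: the job done as asked, in the order asked, and still so for the second after the job is handed in, with the robot touching nothing.
Of jar_red, jar_yellow, jar_blue only 2 to 3 are there at a start; the rules pass over those that are not, and their reading is None.
At some moment in a run one of jar_red, jar_yellow, jar_blue, filter may be knocked a few centimetres aside while the robot is not near it.
It also fails if it takes over 210 s, if anything falls off the work surface, if the arm or the gripper's body presses on something with over 40 N, if the wrist force passes 120 N, or if a joint passes its speed limit or range.

## Working session

There is one attempt and no reset: what is moved stays moved. The work goes in short steps, Python scripts to look and compute and a tool call to move; the robot and the scene stay as the last step left them, time stands still between calls to the robot, and variables do not carry over. Pictures are saved under pics/ and viewed, at most 14 in all, crops included, and the job is handed in when it is done.

Besides the shell and the picture viewer there is one more tool, called after "Request:" by a JSON object that holds its "fn" and its "kwargs". servo_tool: Moves the arm, as the interface text tells. Its arguments: {"type":"object","properties":{"linear":{"type":"array","items":{"type":"array","items":{"type":"number"}}},"delta_rot":{"type":"array","items":{"type":"array","items":{"type":"number"}}},"fingers":{"type":"number"},"grip_force":{"type":"number"}},"required":["linear","delta_rot"]}

```bash
ls; mkdir -p pics; python3 - <<'E'
from plant import manip, imaging
import cv2,numpy as np
s=manip.read_state();print({k:np.round(v,3).tolist() for k,v in s.items()})
for n in("scene","top"):
    p,d=imaging.get_image(n);cv2.imwrite(f"pics/{n}0.png",p[:,:,::-1]);np.save(f"pics/{n}0.npy",d);print(n,imaging.camera_params(n))
E
```

```text
pics
{'time': 0.0, 'joints': [-1.212, 0.412, -0.013, 1.597, 0.006, 1.134, -0.082], 'qvel': [0.001, 0.0, -0.001, -0.001, -0.001, 0.0, 0.002], 'tau': [-0.001, -60.062, 0.681, -29.941, 0.014, 0.011, -0.0], 'ee_pos': [258.575, 568.449, 230.431], 'orientation': [0.212, 0.977, -0.001, -0.0], 'contact_force': [0.797, 0.038, 0.034], 'wrist_torque': [-0.0, 0.03, 0.03], 'grip_force': 0.0, 'opening': 85.49}
scene {'fx': 348.3179001705513, 'fy': 348.3179001705513, 'cx': 251.5834433867562, 'cy': 193.81616681329365, 'origin': array([927.66989587, 655.05942266, 635.96151929]), 'orientation': array([0.12200716, 0.4369235 , 0.85531678, 0.25029044])}
top {'fx': 398.23000887157906, 'fy': 398.23000887157906, 'cx': 255.27493818804302, 'cy': 189.0855894818597, 'origin': array([ 414.9444431 ,    9.61006423, 1280.18555244]), 'orientation': array([ 0.03494653, -0.03407956, -0.69795105,  0.71447998])}
```

View pics/scene0.png

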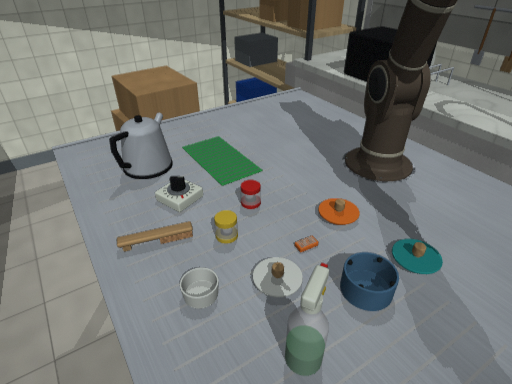

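```bash
python3 -c "
import cv2
p=cv2.imread('pics/top0.png');cv2.imwrite('pics/top0b.png',cv2.resize(p,(800,600),interpolation=cv2.INTER_CUBIC))"
```

```text
(no output)
```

View pics/top0b.png

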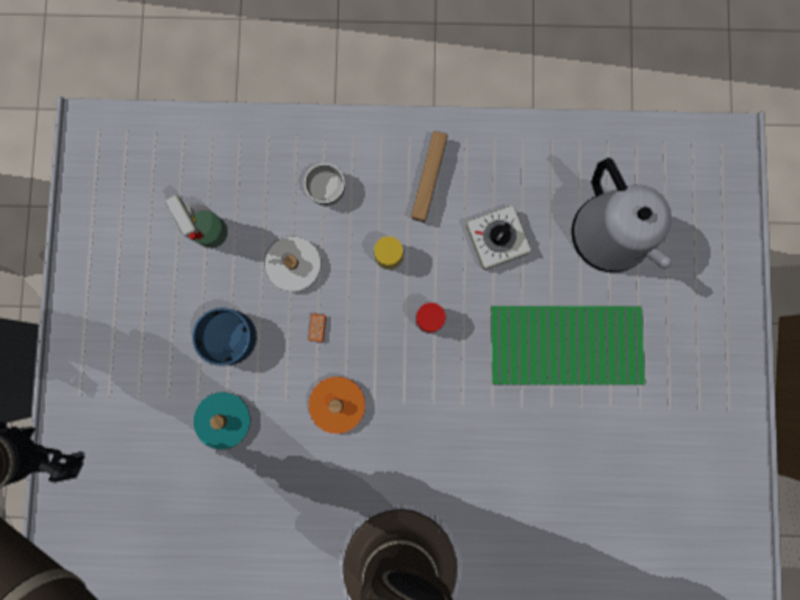

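The scene picture shows these things, at these pixels:
- red jar (250,194), yellow jar (226,227), filter (306,243), crock (369,281)
- white lid (278,277), dial (178,184), spray (307,340), kettle (142,145), ramekin (199,288), brush (155,236)

No blue jar shows in either view.

What could be taken for the lid is orange (339,211), turquoise (417,256) and white (278,277); the white one fits the description. In the enlarged top view it is at (293,264).

```bash
cat > h.py <<'E'
from plant import manip, imaging
import cv2,numpy as np
from scipy.spatial.transform import Rotation as R
def look(n):
    c=imaging.camera_params(n);p,d=imaging.get_image(n);return p,d,c
def cloud(d,c):
    v,u=np.mgrid[:d.shape[0],:d.shape[1]]
    P=np.stack([(u-c['cx'])/c['fx']*d,-(v-c['cy'])/c['fy']*d,-d],-1)
    W=R.from_quat(c['orientation']).apply(P.reshape(-1,3)).reshape(P.shape)+c['origin'];W[d==0]=np.nan;return W
def ray(c,u,v,z):
    r=R.from_quat(c['orientation']).apply([(u-c['cx'])/c['fx'],-(v-c['cy'])/c['fy'],-1]);o=np.array(c['origin']);return o+r*(z-o[2])/r[2]
def pix(c,P):
    q=R.from_quat(c['orientation']).inv().apply(np.array(P)-c['origin']);return c['cx']-c['fx']*q[...,0]/q[...,2],c['cy']+c['fy']*q[...,1]/q[...,2]
def hsv(p): return cv2.cvtColor(p,cv2.COLOR_RGB2HSV)
E
python3 - <<'E'
from h import *
for n in("top","scene"):
    p=cv2.imread(f"pics/{n}0.png")[:,:,::-1].copy();d=np.load(f"pics/{n}0.npy");c=imaging.camera_params(n);W=cloud(d,c);H=hsv(p).astype(int)
    h,s,v=H[...,0],H[...,1],H[...,2];z=W[...,2]
    t=(np.abs(z)<15)&(W[...,0]>250)&(W[...,0]<700)&(np.abs(W[...,1])<450);A=np.c_[W[t][:,:2],np.ones(t.sum())];k,*_=np.linalg.lstsq(A,z[t],rcond=None);print(n,'plane',np.round(k,4),np.median(z[t]))
    def rep(nm,m):
        nl,lab,st,ce=cv2.connectedComponentsWithStats(m.astype(np.uint8))
        for i in range(1,nl):
            if st[i,4]<15:continue
            q=W[lab==i];q=q[~np.isnan(q[:,0])]
            if len(q)<10:continue
            lo,hi=np.percentile(q,2,0),np.percentile(q,98,0)
            r=cv2.minAreaRect(q[:,:2].astype(np.float32))
            print(nm,st[i,4],np.round(ce[i]),'med',np.round(np.median(q,0)),'mid',np.round((lo+hi)/2),'ext',np.round(hi-lo),'rect',np.round(r[0]),np.round(r[1]),round(r[2],1))
    rep('red',(s>150)&((h<5)|(h>175))&(v>80)&(z>55)); rep('yel',(s>150)&(h>20)&(h<33)&(z>55))
    rep('green',(s>120)&(h>50)&(h<80)&(np.abs(z)<15)); rep('blue',(s>100)&(h>98)&(h<115)&(z>50)&(W[...,0]>200))
    rep('orange',(s>90)&(h>4)&(h<20)&(z<24)&(z>6)); rep('white',(s<30)&(z>12)&(z<28)); rep('box',(s<40)&(z>30)&(z<40)); rep('dark',(v<60)&(z>68)&(z<90))
    rep('knob',(z>42)&(z<56)&(h>5)&(h<22)&(s>60))
E
```

```text
top plane [-8.0000e-04 -2.1000e-03  1.4015e+00] 0.8235869713544162
red 261 [275. 203.] med [493. -49.  66.] mid [494. -50.  66.] ext [51. 51.  9.] rect [494. -50.] [52. 52.] 1.9
yel 256 [248. 160.] med [623.  37.  66.] mid [622.  37.  67.] ext [52. 49.  9.] rect [622.  36.] [54. 53.] 1.6
green 415 [320. 220.] med [ 449. -196.    4.] mid [ 446. -195.    4.] ext [152.  30.  11.] rect [ 445. -195.] [157.  32.] 1.4
green 216 [329. 220.] med [ 445. -224.    4.] mid [ 446. -224.    4.] ext [152.  16.  10.] rect [ 445. -224.] [156.  14.] 1.6
green 2717 [369. 220.] med [ 448. -353.    5.] mid [ 449. -354.    4.] ext [153. 227.  11.] rect [ 448. -353.] [157. 236.] 1.3
green 149 [409. 221.] med [ 446. -482.    4.] mid [ 449. -481.    5.] ext [147.  12.  10.] rect [ 449. -480.] [153.  12.] 1.1
blue 203 [143. 214.] med [455. 343.  61.] mid [447. 358.  58.] ext [104. 109.  15.] rect [447. 358.] [104. 110.] 1.5
orange 146 [203. 209.] med [470. 178.  14.] mid [470. 179.  15.] ext [54. 28. 12.] rect [470. 178.] [30. 54.] 86.0
orange 884 [215. 259.] med [317. 131.  20.] mid [316. 132.  19.] ext [ 99.
[... 6612 characters left out ...]
.] rect [ 777. -366.] [ 7. 16.] 84.1
dark 63 [177. 179.] med [ 663. -181.   76.] mid [ 664. -181.   75.] ext [32. 23. 13.] rect [ 665. -181.] [10. 39.] 58.3
knob 29 [367. 157.] med [67.  3. 47.] mid [66. -1. 48.] ext [ 8. 56. 12.] rect [66. -3.] [60.  8.] 89.3
knob 19 [383. 161.] med [43. 52. 47.] mid [47. 50. 49.] ext [25. 21. 13.] rect [48. 49.] [ 9. 32.] 61.0
knob 67 [339. 202.] med [321. 137.  50.] mid [318. 135.  48.] ext [24. 25. 10.] rect [317. 135.] [27. 24.] 77.5
knob 91 [419. 247.] med [286. 366.  50.] mid [283. 365.  48.] ext [22. 22. 10.] rect [282. 365.] [24. 24.] 8.5
knob 109 [277. 268.] med [602. 238.  50.] mid [601. 235.  48.] ext [22. 23. 10.] rect [600. 235.] [25. 24.] 23.8
```

```bash
cat >> h.py <<'E'
import json,sys
def log():
    s=manip.read_state()
    with open('log.jsonl','a') as f:f.write(json.dumps({k:np.asarray(s[k]).tolist() for k in('joints','ee_pos','orientation')})+'\n')
    return s
def down(yaw): # tool down, tool y at world angle yaw (deg)
    a=np.radians(yaw);y=np.array([np.cos(a),np.sin(a),0]);z=np.array([0,0,-1.]);return np.c_[np.cross(y,z),y,z]
def hor(az,p,flip=1): # tool z at azimuth az, p deg below horizontal, tool y horizontal
    a,p=np.radians([az,p]);z=np.array([np.cos(p)*np.cos(a),np.cos(p)*np.sin(a),-np.sin(p)]);y=flip*np.array([-np.sin(a),np.cos(a),0]);return np.c_[np.cross(y,z),y,z]
def go(pos,M,s=None,vmax=38,wmax=6.5,n=None):
    s=s or log();p=np.array(s['ee_pos']);A=R.from_quat(s['orientation']);B=R.from_matrix(M)
    rv=(A.inv()*B).as_rotvec(degrees=True);D=np.array(pos)-p
    n=n or int(max(1,np.ceil(max(np.linalg.norm(D)/vmax,np.linalg.norm(rv)/wmax))))
    rot=np.round(rv/n/30,3);rows=[]
    for i in range(n):
        l=np.round(A.inv().apply(np.array(pos)-p)/(n-i)/120,3);rows.append(l.tolist())
        p=p+A.apply(l*120);A=A*R.from_rotvec(rot*30,degrees=True)
    print('n',n,'rot',rot.tolist(),'dist',np.round(np.linalg.norm(D)),'ang',np.round(np.linalg.norm(rv),1))
    for i in range(0,n,5):print(json.dumps(rows[i:i+5]))
def st():
    s=log();Rm=R.from_quat(s['orientation']).as_matrix();print('t',round(s['time'],2),'p',np.round(s['ee_pos'],1),'z',np.round(Rm[:,2],3),'y',np.round(Rm[:,1],3),'q',np.round(s['joints'],2),'F',np.round(s['contact_force'],1),'op',round(float(s['opening']),1),'gf',round(float(s['grip_force']),1));return s
E
python3 -c "
from h import *
go([471,150,230],down(85))"
```

```text
n 13 rot [-0.0, -0.0, -0.05] dist 469.0 ang 19.5
[[-0.235, -0.188, 0.001], [-0.23, -0.194, 0.001], [-0.225, -0.2, 0.001], [-0.22, -0.206, 0.001], [-0.214, -0.211, 0.0]]
[[-0.208, -0.217, 0.001], [-0.203, -0.222, 0.0], [-0.197, -0.228, 0.001], [-0.191, -0.233, 0.0], [-0.185, -0.237, 0.001]]
[[-0.178, -0.242, 0.0], [-0.172, -0.247, 0.001], [-0.165, -0.251, 0.0]]
```

Request:
{"fn": "servo_tool", "kwargs": {"linear": [[-0.235, -0.19, 0], [-0.23, -0.195, 0], [-0.225, -0.2, 0], [-0.22, -0.205, 0], [-0.215, -0.21, 0]], "delta_rot": [[0, 0, -0.05], [0, 0, -0.05], [0, 0, -0.05], [0, 0, -0.05], [0, 0, -0.05]], "fingers": 1}}

```text
time: 0.52
ee_pos: [340.9, 406.0, 230.9]
orientation: [0.147, 0.989, -0.0, -0.0]
contact_force: [0.7, -0.3, 0.2]
opening: 85.3
grip_force: 0.0
```

Request:
{"fn": "servo_tool", "kwargs": {"linear": [[-0.21, -0.215, 0], [-0.205, -0.22, 0], [-0.195, -0.23, 0], [-0.19, -0.235, 0], [-0.185, -0.235, 0]], "delta_rot": [[0, 0, -0.05], [0, 0, -0.05], [0, 0, -0.05], [0, 0, -0.05], [0, 0, -0.05]]}}

```text
time: 0.93
ee_pos: [422.7, 245.0, 231.1]
orientation: [0.082, 0.997, -0.0, -0.0]
contact_force: [1.4, 0.1, 0.6]
opening: 85.0
grip_force: 0.0
```

Request:
{"fn": "servo_tool", "kwargs": {"linear": [[-0.18, -0.24, 0], [-0.17, -0.245, 0], [-0.165, -0.25, 0], [0, 0, 0], [0, 0, 0]], "delta_rot": [[0, 0, -0.05], [0, 0, -0.05], [0, 0, -0.05], [0, 0, 0], [0, 0, 0]]}}

```text
time: 1.35
ee_pos: [472.1, 148.8, 231.1]
orientation: [0.046, 0.999, -0.0, -0.0]
contact_force: [-0.3, 0.7, -0.6]
opening: 85.5
grip_force: 0.0
```

```bash
python3 - <<'E'
from h import *
st()
p,d,c=look("wrist");cv2.imwrite("pics/w1.png",p[:,:,::-1]);np.save("pics/w1.npy",d)
print(c['origin'],R.from_quat(c['orientation']).as_matrix().round(2).tolist())
for n,P in dict(filt=[471,180,14],crock=[448,360,62],lid=[600,233,50],red=[495,-48,66],yel=[623,38,66]).items(): print(n,np.round(pix(c,P)))
E
```

```text
t 1.35 p [472.1 148.8 231.1] z [-0.    -0.001 -1.   ] y [ 0.091  0.996 -0.001] q [-0.56  0.19  0.18  1.91 -0.04  1.04  1.11] F [-0.3  0.7 -0.6] op 85.5 gf 0.0
[390.15607199 154.98008899 372.18683416] [[0.09, -0.94, -0.32], [1.0, 0.09, 0.03], [-0.0, -0.32, 0.95]]
filt [288. 158.]
crock [473. 130.]
lid [342. 267.]
red [ 80. 210.]
yel [181. 304.]
```

View pics/w1.png

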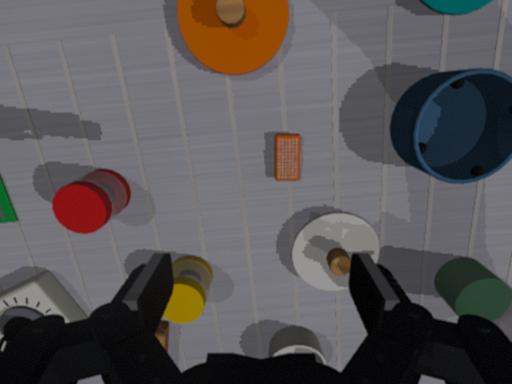

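The wrist picture shows the filter (288,157) flat with its mesh up. The white lid's knob is at (340,262), the red cap at (82,208), the yellow cap at (183,300) and the crock at (468,125).

```bash
python3 - <<'E'
from h import *
c=imaging.camera_params("wrist");p=cv2.imread("pics/w1.png")[:,:,::-1].copy();d=np.load("pics/w1.npy");W=cloud(d,c);H=hsv(p).astype(int);h,s,v=[H[...,i] for i in range(3)]
def m(nm,mask):
    q=W[mask&(d>0)];r=cv2.minAreaRect(q[:,:2].astype(np.float32));print(nm,len(q),np.round(np.median(q,0),1),'rect',np.round(r[0],1),np.round(r[1],1),round(r[2],1))
u=np.arange(512)[None,:]+0*h;vv=np.arange(384)[:,None]+0*h
m('filt',(h<20)&(s>90)&(u>260)&(u<320)&(vv>120)&(vv<195)&(W[...,2]>10))
m('lidflange',(s<40)&(W[...,2]>15)&(W[...,2]<25)&(u>280)&(u<390)&(vv>200)&(vv<300)&(v>120))
m('knob',(W[...,2]>44)&(u>310)&(u<370)&(vv>230)&(vv<290))
m('crock',(W[...,2]>56)&(W[...,2]<68)&(u>380)&(vv<200)&(h>95)&(h<125))
m('red',(W[...,2]>61)&(W[...,2]<72)&(u<140)&(vv>150)&(vv<240)&(s>150))
go([471,180,60],down(85))
E
```

```text
filt 921 [467.7 180.1  12.3] rect [469.  180.8] [29.  54.5] 85.8
lidflange 3045 [580.5 228.4  18.3] rect [596.6 232.1] [104.3 112.2] 44.2
knob 1110 [472.5 192.9 249.1] rect [536.6 218. ] [154.8  26.7] 14.4
crock 1695 [442.9 341.6  59.8] rect [446.4 353. ] [112.9  98.5] 8.6
red 2091 [493.  -47.1  64.3] rect [494.2 -48.1] [56.  56.4] 20.0
n 5 rot [-0.0, -0.0, -0.001] dist 174.0 ang 0.1
[[0.005, 0.049, 0.285], [0.005, 0.049, 0.285], [0.005, 0.049, 0.285], [0.005, 0.049, 0.285], [0.004, 0.048, 0.285]]
```

Request:
{"fn": "servo_tool", "kwargs": {"linear": [[0.005, 0.05, 0.285], [0.005, 0.05, 0.285], [0.005, 0.05, 0.285], [0.005, 0.05, 0.285], [0, 0.05, 0.285]], "delta_rot": [[0, 0, 0], [0, 0, 0], [0, 0, 0], [0, 0, 0], [0, 0, 0]], "fingers": 0.75}}

```text
time: 1.82
ee_pos: [470.6, 183.3, 58.8]
orientation: [0.042, 0.999, 0.001, -0.0]
contact_force: [0.1, -0.1, -0.8]
opening: 64.1
grip_force: 0.0
```

Request:
{"fn": "servo_tool", "kwargs": {"linear": [[0, 0.005, 0.15], [0, 0, 0.15], [0, 0, 0.1], [0, 0, 0.07], [0, 0, 0]], "delta_rot": [[0, 0, 0], [0, 0, 0], [0, 0, 0], [0, 0, 0], [0, 0, 0]]}}

```text
time: 2.23
ee_pos: [470.0, 182.6, 2.2]
orientation: [0.042, 0.999, -0.0, -0.001]
contact_force: [-0.5, 0.5, 0.4]
opening: 64.3
grip_force: 0.0
```

Request:
{"fn": "servo_tool", "kwargs": {"linear": [[0, 0, 0], [0, 0, 0], [0, 0, 0], [0, 0, 0], [0, 0, 0]], "delta_rot": [[0, 0, 0], [0, 0, 0], [0, 0, 0], [0, 0, 0], [0, 0, 0]], "fingers": 0, "grip_force": 25}}

```text
time: 2.65
ee_pos: [472.4, 182.3, 4.9]
orientation: [0.043, 0.999, 0.001, 0.001]
contact_force: [-0.7, 0.4, 7.8]
opening: 29.3
grip_force: 25.5
```

Request:
{"fn": "servo_tool", "kwargs": {"linear": [[0, 0, 0], [0, 0, 0], [0, 0, 0], [0, 0, 0], [0, 0, 0]], "delta_rot": [[0, 0, 0], [0, 0, 0], [0, 0, 0], [0, 0, 0], [0, 0, 0]]}}

```text
time: 3.07
ee_pos: [472.4, 182.3, 4.9]
orientation: [0.043, 0.999, 0.001, 0.001]
contact_force: [-1.6, 0.7, 6.6]
opening: 29.1
grip_force: 25.5
```

```bash
python3 - <<'E'
from h import *
s=st()
go([470,180,130],down(85.8),s)
s['ee_pos']=np.array([470,180,130.]);go([448,357,135],down(85.8),s)
E
```

```text
t 3.07 p [472.4 182.3   4.9] z [ 0.002  0.001 -1.   ] y [0.086 0.996 0.001] q [-0.55  0.53  0.11  2.08 -0.11  0.53  1.12] F [-1.6  0.7  6.6] op 29.1 gf 25.5
n 4 rot [0.001, 0.001, -0.006] dist 125.0 ang 0.8
[[0.004, -0.005, -0.261], [0.004, -0.005, -0.26], [0.005, -0.005, -0.261], [0.004, -0.005, -0.26]]
n 5 rot [0.0, 0.001, -0.005] dist 178.0 ang 0.8
[[0.062, 0.291, -0.008], [0.061, 0.291, -0.008], [0.061, 0.291, -0.008], [0.06, 0.291, -0.008], [0.058, 0.291, -0.008]]
```

Request:
{"fn": "servo_tool", "kwargs": {"linear": [[0, 0, -0.26], [0, 0, -0.26], [0, 0, -0.26], [0, 0, -0.26], [0, 0, 0]], "delta_rot": [[0, 0, 0], [0, 0, 0], [0, 0, 0], [0, 0, 0], [0, 0, 0]]}}

```text
time: 3.48
ee_pos: [474.9, 182.9, 134.6]
orientation: [0.044, 0.999, 0.002, 0.004]
contact_force: [1.2, 0.8, -0.5]
opening: 29.3
grip_force: 25.0
```

Request:
{"fn": "servo_tool", "kwargs": {"linear": [[0.06, 0.29, 0], [0.06, 0.29, 0], [0.06, 0.29, 0], [0.06, 0.29, 0], [0.06, 0.29, 0]], "delta_rot": [[0, 0, 0], [0, 0, 0], [0, 0, 0], [0, 0, 0], [0, 0, 0]]}}

```text
time: 3.9
ee_pos: [450.4, 359.6, 128.8]
orientation: [0.043, 0.999, 0.0, 0.0]
contact_force: [0.4, -0.1, -1.0]
opening: 29.8
grip_force: 25.0
```

```bash
python3 - <<'E'
from h import *
s=st()
go([449,359,14],down(85.8),s)
E
```

```text
t 3.9 p [450.4 359.6 128.8] z [ 0.  0. -1.] y [0.087 0.996 0.   ] q [-0.84  0.44  0.11  1.83 -0.06  0.88  0.78] F [ 0.4 -0.1 -1. ] op 29.8 gf 25.0
n 4 rot [0.0, 0.0, -0.007] dist 115.0 ang 0.8
[[0.003, -0.002, 0.239], [0.003, -0.002, 0.239], [0.003, -0.001, 0.239], [0.003, -0.001, 0.239]]
```

Request:
{"fn": "servo_tool", "kwargs": {"linear": [[0, 0, 0.24], [0, 0, 0.24], [0, 0, 0.24], [0, 0, 0.22], [0, 0, 0]], "delta_rot": [[0, 0, 0], [0, 0, 0], [0, 0, 0], [0, 0, 0], [0, 0, 0]]}}

```text
time: 4.32
ee_pos: [448.9, 357.5, 12.0]
orientation: [0.043, 0.999, -0.001, -0.002]
contact_force: [-0.7, -0.5, 0.1]
opening: 29.1
grip_force: 37.4
```

Request:
{"fn": "servo_tool", "kwargs": {"linear": [[0, 0, 0], [0, 0, 0], [0, 0, 0], [0, 0, 0], [0, 0, 0]], "delta_rot": [[0, 0, 0], [0, 0, 0], [0, 0, 0], [0, 0, 0], [0, 0, 0]], "fingers": 0.55}}

```text
time: 4.73
ee_pos: [451.4, 358.0, 16.8]
orientation: [0.043, 0.999, 0.0, 0.0]
contact_force: [0.2, 0.4, -0.9]
opening: 47.1
grip_force: 0.0
```

Request:
{"fn": "servo_tool", "kwargs": {"linear": [[0, 0, -0.25], [0, 0, -0.3], [0, 0, -0.3], [0, 0, -0.3], [0, 0, -0.3]], "delta_rot": [[0, 0, 0], [0, 0, 0], [0, 0, 0], [0, 0, 0], [0, 0, 0]]}}

```text
time: 5.15
ee_pos: [450.8, 357.6, 192.2]
orientation: [0.043, 0.999, 0.0, 0.0]
contact_force: [0.8, 2.0, 0.3]
opening: 47.0
grip_force: 0.0
```

```bash
python3 - <<'E'
from h import *
s=st()
go([530,252,200],down(68),s)
p,d,c=look("top");cv2.imwrite("pics/t2.png",cv2.resize(p[80:280,90:390,::-1],(780,520)))
W=cloud(d,c);H=hsv(p).astype(int)
m=(H[...,1]>90)&(H[...,0]>4)&(H[...,0]<20)&(W[...,2]<35)&(W[...,2]>6)&(np.hypot(W[...,0]-448,W[...,1]-359)<50);print(m.sum(),np.nanmedian(W[m],0) if m.any() else '')
E
```

```text
t 5.15 p [450.8 357.6 192.2] z [ 0.  0. -1.] y [0.087 0.996 0.   ] q [-0.85  0.36  0.12  1.77 -0.05  1.01  0.77] F [0.8 2.  0.3] op 47.0 gf 0.0
n 4 rot [0.0, 0.0, 0.142] dist 132.0 ang 17.0
[[-0.184, -0.205, -0.016], [-0.198, -0.191, -0.016], [-0.212, -0.175, -0.016], [-0.224, -0.159, -0.017]]
131 [445.04765499 353.01110104  20.34395605]
```

Request:
{"fn": "servo_tool", "kwargs": {"linear": [[-0.185, -0.205, 0], [-0.2, -0.19, 0], [-0.21, -0.175, 0], [-0.225, -0.16, 0], [0, 0, 0]], "delta_rot": [[0, 0, 0.14], [0, 0, 0.14], [0, 0, 0.14], [0, 0, 0.14], [0, 0, 0]], "fingers": 0.7}}

```text
time: 5.62
ee_pos: [534.9, 245.0, 190.6]
orientation: [0.195, 0.981, -0.001, 0.002]
contact_force: [0.8, -0.7, -0.1]
opening: 59.7
grip_force: 0.0
```

```bash
python3 - <<'E'
from h import *
s=st()
p,d,c=look("wrist");W=cloud(d,c);cv2.imwrite("pics/w3.png",p[:,:,::-1]);np.save("pics/w3.npy",d)
X,Y,Z=[W[...,i] for i in range(3)];H=hsv(p).astype(int)
def rep(nm,m):
    q=W[m];r=cv2.minAreaRect(q[:,:2].astype(np.float32));print(nm,len(q),np.round(np.median(q,0),1),np.round(r[0],1),np.round(r[1],1))
rep('knobtop',(Z>46)&(Z<56)&(np.hypot(X-600,Y-233)<25)&(H[...,0]<25)&(H[...,1]>50))
rep('flange',(Z>14)&(Z<26)&(np.hypot(X-600,Y-233)<70))
rep('crockrim',(Z>57)&(Z<68)&(np.hypot(X-448,Y-360)<70)) if ((Z>57)&(Z<68)&(np.hypot(X-448,Y-360)<70)).sum()>20 else 0
go([600,233,90],down(60),s)
E
```

```text
t 5.62 p [534.9 245.  190.6] z [ 0.003 -0.003 -1.   ] y [ 0.383  0.924 -0.002] q [-0.69  0.39  0.23  1.75 -0.1   1.01  0.75] F [ 0.8 -0.7 -0.1] op 59.7 gf 0.0
knobtop 496 [598.5 232.6  48.3] [599.5 232.3] [26.2 26.8]
flange 6770 [592.2 235.6  18.4] [599.2 232.4] [112.8 112.7]
crockrim 2090 [473.5 343.5  59.9] [463.6 352.4] [113.5  76.7]
n 4 rot [-0.001, 0.002, 0.062] dist 120.0 ang 7.5
[[-0.134, 0.029, 0.21], [-0.133, 0.033, 0.21], [-0.132, 0.038, 0.21], [-0.132, 0.042, 0.21]]
```

View pics/w3.png

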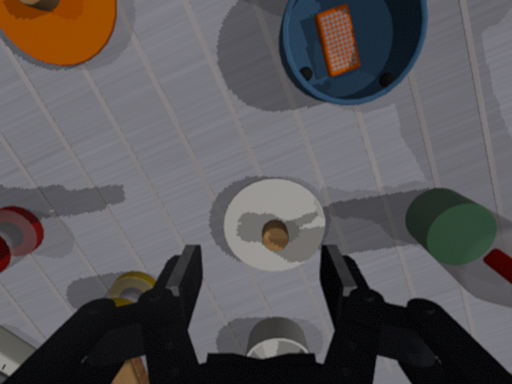

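The close view confirms the white lid, with its knob at (275,236). The orange look-alike is at (50,30), and the filter lies in the crock at (338,40).

Request:
{"fn": "servo_tool", "kwargs": {"linear": [[-0.135, 0.025, 0.21], [-0.135, 0.03, 0.21], [-0.13, 0.035, 0.21], [-0.13, 0.04, 0.21], [0, 0, 0.1]], "delta_rot": [[0, 0, 0.06], [0, 0, 0.06], [0, 0, 0.06], [0, 0, 0.06], [0, 0, 0]]}}

```text
time: 6.08
ee_pos: [595.6, 239.6, 74.0]
orientation: [0.251, 0.968, -0.001, -0.0]
contact_force: [-0.2, -1.0, 0.0]
opening: 59.9
grip_force: 0.0
```

```bash
python3 - <<'E'
from h import *
s=st()
go([599.5,232.3,29],down(60),s)
E
```

```text
t 6.08 p [595.6 239.6  74. ] z [-0.001 -0.002 -1.   ] y [ 0.486  0.874 -0.002] q [-0.62  0.61  0.23  1.71 -0.17  0.85  0.75] F [-0.2 -1.   0. ] op 59.9 gf 0.0
n 2 rot [-0.002, -0.0, 0.015] dist 46.0 ang 0.9
[[-0.029, -0.018, 0.187], [-0.029, -0.018, 0.188]]
```

Request:
{"fn": "servo_tool", "kwargs": {"linear": [[-0.03, -0.02, 0.13], [-0.02, -0.015, 0.13], [0, 0, 0.1], [0, 0, 0], [0, 0, 0]], "delta_rot": [[0, 0, 0.02], [0, 0, 0], [0, 0, 0], [0, 0, 0], [0, 0, 0]]}}

```text
time: 6.5
ee_pos: [597.3, 234.7, 33.8]
orientation: [0.254, 0.967, -0.0, -0.001]
contact_force: [-0.1, -0.4, 0.7]
opening: 59.9
grip_force: 0.0
```

```bash
python3 - <<'E'
from h import *
s=st()
go([599.5,232.3,29],down(60),s)
E
```

```text
t 6.5 p [597.3 234.7  33.8] z [-0.001  0.    -1.   ] y [ 0.492  0.871 -0.   ] q [-0.6   0.66  0.22  1.73 -0.19  0.78  0.76] F [-0.1 -0.4  0.7] op 59.9 gf 0.0
n 1 rot [-0.001, -0.002, 0.017] dist 6.0 ang 0.5
[[-0.026, -0.009, 0.04]]
```

Request:
{"fn": "servo_tool", "kwargs": {"linear": [[-0.025, -0.01, 0.04], [0, 0, 0], [0, 0, 0], [0, 0, 0]], "delta_rot": [[0, 0, 0], [0, 0, 0], [0, 0, 0], [0, 0, 0]]}}

```text
time: 6.83
ee_pos: [600.5, 231.7, 29.8]
orientation: [0.255, 0.967, 0.0, 0.0]
contact_force: [-0.8, 0.2, -0.2]
opening: 60.1
grip_force: 0.0
```

Request:
{"fn": "servo_tool", "kwargs": {"linear": [[0, 0, 0], [0, 0, 0], [0, 0, 0], [0, 0, 0], [0, 0, 0]], "delta_rot": [[0, 0, 0], [0, 0, 0], [0, 0, 0], [0, 0, 0], [0, 0, 0]], "fingers": 0, "grip_force": 40}}

```text
time: 7.25
ee_pos: [600.4, 231.7, 29.6]
orientation: [0.255, 0.967, 0.0, 0.0]
contact_force: [-0.4, 0.6, 5.2]
opening: 26.2
grip_force: 39.4
```

Request:
{"fn": "servo_tool", "kwargs": {"linear": [[0, 0, 0], [0, 0, -0.05], [0, 0, -0.2], [0, 0, -0.3], [0, 0, -0.3]], "delta_rot": [[0, 0, 0], [0, 0, 0], [0, 0, 0], [0, 0, 0], [0, 0, 0]]}}

```text
time: 7.67
ee_pos: [599.0, 230.8, 130.9]
orientation: [0.255, 0.967, -0.001, -0.001]
contact_force: [1.2, 0.8, -1.3]
opening: 26.6
grip_force: 39.5
```

```bash
python3 - <<'E'
from h import *
s=st()
p,d,c=look("scene");W=cloud(d,c);X,Y,Z=[W[...,i] for i in range(3)];cv2.imwrite("pics/s4.png",p[:,:,::-1])
go([448,358,150],down(75),s)
E
```

```text
t 7.67 p [599.  230.8 130.9] z [-0.003 -0.002 -1.   ] y [ 0.493  0.87  -0.003] q [-0.62  0.54  0.25  1.67 -0.16  0.96  0.74] F [ 1.2  0.8 -1.3] op 26.6 gf 39.5
n 6 rot [-0.001, -0.001, -0.081] dist 198.0 ang 14.6
[[0.27, 0.05, -0.026], [0.267, 0.062, -0.026], [0.264, 0.073, -0.026], [0.261, 0.084, -0.027], [0.257, 0.095, -0.027]]
[[0.253, 0.105, -0.026]]
```

Request:
{"fn": "servo_tool", "kwargs": {"linear": [[0.27, 0.05, -0.025], [0.265, 0.06, -0.025], [0.265, 0.075, -0.025], [0.26, 0.085, -0.025], [0.255, 0.095, -0.025]], "delta_rot": [[0, 0, -0.08], [0, 0, -0.08], [0, 0, -0.08], [0, 0, -0.08], [0, 0, -0.08]]}}

```text
time: 8.13
ee_pos: [473.5, 338.1, 146.1]
orientation: [0.152, 0.988, -0.0, -0.0]
contact_force: [-0.2, 1.1, -1.0]
opening: 26.6
grip_force: 39.6
```

Request:
{"fn": "servo_tool", "kwargs": {"linear": [[0.25, 0.105, -0.025], [0, 0, 0], [0, 0, 0]], "delta_rot": [[0, 0, -0.08], [0, 0, 0], [0, 0, 0]]}}

```text
time: 8.38
ee_pos: [448.3, 360.4, 149.2]
orientation: [0.13, 0.992, 0.0, -0.0]
contact_force: [0.5, -0.7, -1.0]
opening: 26.9
grip_force: 39.6
```

```bash
python3 - <<'E'
from h import *
from scipy.optimize import least_squares
s=st()
for n in("top","scene"):
    p=cv2.imread(f"pics/{n}0.png")[:,:,::-1].copy();d=np.load(f"pics/{n}0.npy");c=imaging.camera_params(n);W=cloud(d,c);H=hsv(p).astype(int)
    Z=W[...,2];
    def fit(m,r):
        # contour of region reprojected at its height plane
        q=W[m][:,:2];hull=cv2.convexHull(q.astype(np.float32))[:,0]
        f=least_squares(lambda x:np.hypot(hull[:,0]-x[0],hull[:,1]-x[1])-x[2],[*q.mean(0),r],loss='soft_l1');return np.round(f.x,1)
    rr=lambda x,y:np.hypot(W[...,0]-x,W[...,1]-y)
    print(n,'crock',fit((Z>56)&(Z<68)&(rr(448,360)<68),57),'lid',fit((Z>15)&(Z<25)&(rr(600,233)<66),57),'oran',fit((Z>15)&(Z<25)&(rr(317,134)<66),57))
E
```

```text
t 8.38 p [448.3 360.4 149.2] z [-0.001  0.001 -1.   ] y [0.257 0.966 0.   ] q [-0.88  0.41  0.16  1.82 -0.08  0.92  0.62] F [ 0.5 -0.7 -1. ] op 26.9 gf 39.6
top crock [445.8 359.1  56.7] lid [598.2 231.6  56. ] oran [315.7 132.4  56.2]
scene crock [447.5 360.9  56.9] lid [599.8 233.5  56.7] oran [316.1 134.6  56.7]
```

Request:
{"fn": "servo_tool", "kwargs": {"linear": [[0, -0.01, 0.15], [0, 0, 0.15], [0, 0, 0.15], [0, 0, 0.06], [0, 0, 0]], "delta_rot": [[0, 0, 0], [0, 0, 0], [0, 0, 0], [0, 0, 0], [0, 0, 0]]}}

```text
time: 8.8
ee_pos: [450.5, 356.3, 86.8]
orientation: [0.133, 0.991, -0.001, -0.0]
contact_force: [0.6, 0.4, 1.3]
opening: 26.5
grip_force: 42.8
```

Request:
{"fn": "servo_tool", "kwargs": {"linear": [[0, 0, 0.02], [0, 0, 0.02], [0, 0, 0]], "delta_rot": [[0, 0, 0], [0, 0, 0], [0, 0, 0]]}}

```text
time: 9.05
ee_pos: [450.6, 357.4, 84.4]
orientation: [0.132, 0.991, 0.0, 0.0]
contact_force: [-4.0, -1.0, 11.8]
opening: 26.5
grip_force: 47.9
```

Request:
{"fn": "servo_tool", "kwargs": {"linear": [[0.025, 0.01, -0.01], [0, 0, 0.03], [0, 0, 0.02], [0, 0, 0]], "delta_rot": [[0, 0, 0], [0, 0, 0], [0, 0, 0], [0, 0, 0]]}}

```text
time: 9.38
ee_pos: [449.0, 359.2, 78.8]
orientation: [0.133, 0.991, 0.001, 0.001]
contact_force: [1.5, -0.7, 5.7]
opening: 26.4
grip_force: 41.7
```

Request:
{"fn": "servo_tool", "kwargs": {"linear": [[0, 0, 0.02], [0, 0, 0.02], [0, 0, 0]], "delta_rot": [[0, 0, 0], [0, 0, 0], [0, 0, 0]]}}

```text
time: 9.63
ee_pos: [449.6, 358.7, 76.3]
orientation: [0.133, 0.991, 0.001, 0.001]
contact_force: [-3.1, -5.9, 25.6]
opening: 26.1
grip_force: 43.7
```

```bash
python3 - <<'E'
from h import *
st()
E
```

```text
t 9.63 p [449.6 358.7  76.3] z [ 0.003  0.001 -1.   ] y [0.264 0.965 0.002] q [-0.87  0.5   0.15  1.88 -0.1   0.76  0.64] F [-3.1 -5.9 25.6] op 26.1 gf 43.7
```

Request:
{"fn": "servo_tool", "kwargs": {"linear": [[0, 0, -0.01], [0, 0, 0], [0, 0, 0], [0, 0, 0]], "delta_rot": [[0, 0, 0], [0, 0, 0], [0, 0, 0], [0, 0, 0]], "fingers": 0.7}}

```text
time: 9.97
ee_pos: [447.2, 359.0, 74.2]
orientation: [0.132, 0.991, -0.0, -0.0]
contact_force: [0.5, 0.1, -0.4]
opening: 59.6
grip_force: 0.0
```

Request:
{"fn": "servo_tool", "kwargs": {"linear": [[0, 0, -0.1], [0, 0, -0.3], [0.05, -0.3, -0.3], [0.05, -0.3, -0.3], [0.05, -0.3, 0]], "delta_rot": [[0, 0, 0], [0, 0, 0], [0, 0, 0], [0, 0, 0], [0, 0, 0]]}}

```text
time: 10.38
ee_pos: [409.7, 274.1, 186.6]
orientation: [0.131, 0.991, 0.003, 0.003]
contact_force: [1.2, -0.4, 0.9]
opening: 59.7
grip_force: 0.0
```

Request:
{"fn": "servo_tool", "kwargs": {"linear": [[0.05, -0.3, 0], [0.05, -0.3, 0], [0, 0, 0]], "delta_rot": [[0, 0, 0], [0, 0, 0], [0, 0, 0]]}}

```text
time: 10.63
ee_pos: [374.1, 199.6, 181.4]
orientation: [0.134, 0.991, -0.001, -0.001]
contact_force: [-0.2, -0.6, -0.0]
opening: 59.8
grip_force: 0.0
```

```bash
python3 - <<'E'
from h import *
st()
for n in("scene","top"):
    p,d,c=look(n);W=cloud(d,c);Z=W[...,2];r=np.hypot(W[...,0]-448,W[...,1]-360)
    cv2.imwrite(f"pics/{n}5.png",p[:,:,::-1]);np.save(f"pics/{n}5.npy",d)
    m=(r>22)&(r<54)&(Z>55)&(Z<85);q=W[m];A=np.c_[q[:,:2]-[448,360],np.ones(len(q))];k,*_=np.linalg.lstsq(A,q[:,2],rcond=None);print(n,len(q),k)
    m=(r<13)&(Z>85)&(Z<120);print('knob',np.median(W[m],0))
    m=(Z>3-4)&(Z<8)&(abs(W[...,0]-600)<30)&(abs(W[...,1]-230)<30);print('board',np.median(W[m],0))
cv2.imwrite("pics/crop5.png",cv2.resize(cv2.imread("pics/scene5.png")[110:350,200:512],(780,600)))
E
```

```text
t 10.63 p [374.1 199.6 181.4] z [-0.003 -0.002 -1.   ] y [ 0.266  0.964 -0.003] q [-0.8   0.12  0.21  2.13 -0.03  0.9   0.73] F [-0.2 -0.6 -0. ] op 59.8 gf 0.0
scene 1202 [ 2.08014180e-03 -3.96561443e-03  6.88863784e+01]
knob [450.55209829 363.15275655  98.32543296]
board [600.98404386 230.67997022   1.08021438]
top 644 [ 5.52408263e-03 -4.75290356e-03  6.79763857e+01]
knob [448.2533286  357.80920872  97.90300097]
board [597.9586928  230.09224029   1.006049  ]
```

View pics/crop5.png

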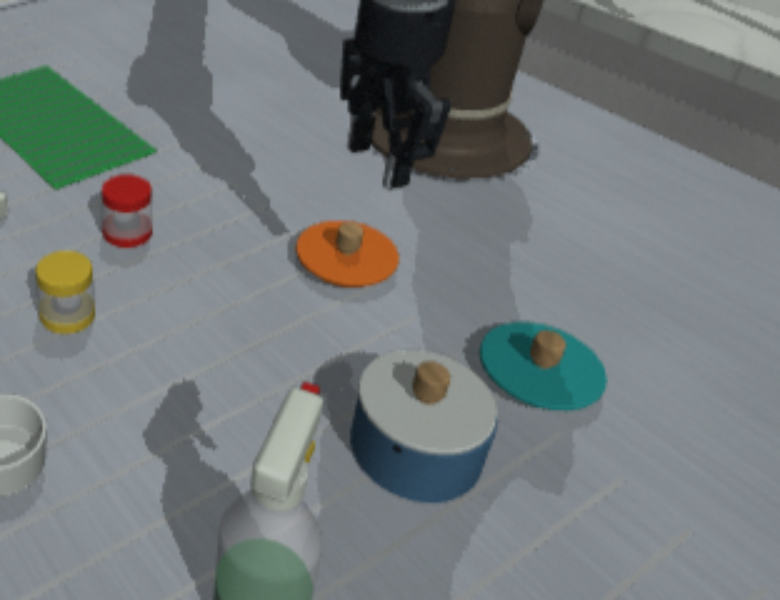

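The lid is on the crock (crop 428,400) with its flange level at 68 mm and its knob top at 98 mm, so it is seated. The red jar (127,210) and yellow jar (66,290) haven't moved. Next I'll fit the arm's kinematics from the logged states, so I can plan the jar turns.

```bash
cat > kin.py <<'E'
import numpy as np,json,itertools
from scipy.spatial.transform import Rotation as R
from scipy.optimize import least_squares
def fk(q,x,sg):
    # z y z y z y z ; x: d1,a,ex,b,ez,c,wx
    d1,a,e1,b,e2,c,w=x
    P=np.zeros(3);M=R.from_euler('z',2.356+q[0])
    P=P+M.apply([0,0,d1]);M=M*R.from_euler('y',q[1]);M=M*R.from_euler('z',sg[0]*q[2])
    P=P+M.apply([e1,0,a]);M=M*R.from_euler('y',q[3]);P=P+M.apply([e2,0,b]);M=M*R.from_euler('z',sg[1]*q[4])
    M=M*R.from_euler('y',q[5]);M=M*R.from_euler('z',sg[2]*q[6]);P=P+M.apply([0,0,c])+ (M*R.from_euler('z',-sg[2]*q[6])).apply([w,0,0]);return P,M
E
python3 - <<'E'
from kin import *
L=[json.loads(l) for l in open('log.jsonl')]
for sg in itertools.product([1,-1],repeat=3):
    # rotation residual up to constant tool yaw
    Q=[(fk(l['joints'],np.zeros(7),sg)[1].inv()*R.from_quat(l['orientation'])) for l in L]
    m=R.concatenate(Q).mean();e=max((m.inv()*q).magnitude() for q in Q)
    f=least_squares(lambda x:np.concatenate([fk(l['joints'],x,sg)[0]-l['ee_pos'] for l in L]),[330,320,0,320,0,200,0])
    print(sg,'rot err',round(e,3),'yaw',m.as_rotvec().round(3),'pos',np.abs(f.fun).max().round(1),f.x.round(1))
E
```

```text
(1, 1, 1) rot err 0.48 yaw [ 0.    -0.     1.337] pos 477.7 [-30892.6   1080.6    278.7    522.    -716.4 -29926.4   1389.8]
(1, 1, -1) rot err 1.406 yaw [0.    0.    2.881] pos 477.7 [-30892.6   1080.6    278.7    522.    -716.4 -29926.5   1389.8]
(1, -1, 1) rot err 0.458 yaw [ 0.005 -0.137  1.223] pos 344.9 [-2979.9   363.     12.    551.5   195.4 -3321.5   302.5]
(1, -1, -1) rot err 1.289 yaw [ 0.137 -0.125  2.755] pos 344.9 [-2979.9   363.     12.    551.5   195.4 -3321.5   302.5]
(-1, 1, 1) rot err 0.636 yaw [-0.039  0.131  1.039] pos 321.3 [2747.1  540.2  168.9  606.8  244.1 2502.8  374.8]
(-1, 1, -1) rot err 1.079 yaw [-0.156  0.083  2.563] pos 321.3 [2747.1  540.2  168.9  606.8  244.1 2502.8  374.8]
(-1, -1, 1) rot err 0.739 yaw [0.    0.001 0.927] pos 459.0 [59748.5   -90.2  -110.5   750.3  1120.7 58241.3  -589.5]
(-1, -1, -1) rot err 0.95 yaw [-0.000e+00  1.000e-03  2.453e+00] pos 459.0 [59748.5   -90.2  -110.5   750.3  1120.7 58241.3  -589.5]
```

```bash
cat > kin.py <<'E'
import numpy as np,json,itertools
from scipy.spatial.transform import Rotation as R
from scipy.optimize import least_squares
def fk(q,x,sg):
    d1,a,e1,b,e2,c,w,o,l1,l2,l3,r1=x
    M=R.from_euler('z',o+sg[0]*q[0]);P=M.apply([r1,0,d1]);M=M*R.from_euler('yz',[q[1],sg[1]*q[2]]) if 0 else M*R.from_euler('y',q[1])*R.from_euler('z',sg[1]*q[2])
    P=P+M.apply([e1,l1,a]);M=M*R.from_euler('y',q[3]);P=P+M.apply([e2,l2,b]);M=M*R.from_euler('z',sg[2]*q[4])*R.from_euler('y',q[5]);P=P+M.apply([w,l3,c]);M=M*R.from_euler('z',sg[3]*q[6]);return P,M
E
python3 - <<'E'
from kin import *
L=[json.loads(l) for l in open('log.jsonl')]
L.append(dict(joints=[-1.212, 0.411, -0.013, 1.596, 0.006, 1.134, -0.082],ee_pos=[258.734, 568.933, 231.297],orientation=L[0]['orientation']))
print(len(L))
for sg in itertools.product([-1],[1,-1],[1,-1],[1,-1]):
    Q=[(fk(l['joints'],np.zeros(12),sg)[1].inv()*R.from_quat(l['orientation'])) for l in L]
    m=R.concatenate(Q).mean();e=max((m.inv()*q).magnitude() for q in Q)
    # left residual (o): fit rot with o and tool yaw
    rr=least_squares(lambda v:np.concatenate([((fk(l['joints'],np.r_[np.zeros(7),v[0],np.zeros(4)],sg)[1]*R.from_euler('z',v[1])).inv()*R.from_quat(l['orientation'])).as_rotvec() for l in L]),[0,0])
    x0=np.array([330,320,0,320,0,200,0,0,0,0,0,0.])
    f=least_squares(lambda x:np.concatenate([fk(l['joints'],x,sg)[0]-l['ee_pos'] for l in L]+[0.01*(x-x0)]),x0)
    n=len(L)*3;print(sg,'rot',np.abs(rr.fun).max().round(3),rr.x.round(3),'pos',np.abs(f.fun[:n]).max().round(1),f.x.round(2))
E
```

```text
14
(-1, 1, 1, 1) rot 1.153 [-0.563 -0.01 ] pos 35.2 [ 2.2942e+02  5.2421e+02 -2.7970e+01  4.2862e+02  9.5900e+00  2.9640e+02
  6.5337e+02 -8.0000e-02 -6.4530e+01 -6.4520e+01  1.3005e+02  7.0333e+02]
(-1, 1, 1, -1) rot 0.404 [-0.572  1.375] pos 35.2 [ 2.2942e+02  5.2421e+02 -2.7970e+01  4.2862e+02  9.5900e+00  2.9640e+02
  6.5337e+02 -8.0000e-02 -6.4530e+01 -6.4520e+01  1.3005e+02  7.0333e+02]
(-1, 1, -1, 1) rot 1.262 [0.589 1.039] pos 21.8 [-6.0100e+02  5.3590e+02 -2.2240e+01  4.2641e+02 -6.1200e+00 -5.1158e+02
  6.8380e+02 -1.1000e-01  7.6780e+01  7.6790e+01 -1.4681e+02  7.1968e+02]
(-1, 1, -1, -1) rot 0.295 [-0.578  1.264] pos 21.8 [-6.0100e+02  5.3590e+02 -2.2240e+01  4.2641e+02 -6.1200e+00 -5.1158e+02
  6.8380e+02 -1.1000e-01  7.6780e+01  7.6790e+01 -1.4681e+02  7.1968e+02]
(-1, -1, 1, 1) rot 1.448 [-0.524 -0.242] pos 2.8 [-7.5560e+01  5.2926e+02  4.6800e+00  4.5175e+02 -5.6000e+00 -8.5600e+00
 -1.4600e+01 -2.0000e-02 -1.2600e+01 -1.2610e+01 -1.1030e+01 -1.6180e+01]
(-1, -1, 1, -1) rot 0.264 [-0.77   0.905] pos 2.8 [-7.5560e+01  5.2926e+02  4.6800e+00  4.5175e+02 -5.6000e+00 -8.5600e+00
 -1.4600e+01 -2.0000e-02 -1.2600e+01 -1.2610e+01 -1.1030e+01 -1.6180e+01]
(-1, -1, -1, 1) rot 1.557 [-0.047  0.131] pos 2.7 [ 1.5779e+02  5.3090e+02  4.6700e+00  4.5158e+02 -6.4100e+00  2.2721e+02
  2.3000e-01 -1.0000e-02 -2.3080e+01 -2.3090e+01  3.1600e+00 -2.0500e+00]
(-1, -1, -1, -1) rot 0.002 [-0.005  1.566] pos 2.7 [ 1.5779e+02  5.3090e+02  4.6700e+00  4.5158e+02 -6.4100e+00  2.2721e+02
  2.3000e-01 -1.0000e-02 -2.3080e+01 -2.3090e+01  3.1600e+00 -2.0500e+00]
```

```bash
python3 - <<'E'
from h import *
go([400,60,260],hor(0,45))
E
```

```text
n 8 rot [-0.025, -0.186, -0.06] dist 166.0 ang 47.3
[[-0.063, -0.139, -0.081], [-0.066, -0.141, -0.077], [-0.069, -0.142, -0.072], [-0.072, -0.143, -0.067], [-0.073, -0.144, -0.062]]
[[-0.074, -0.146, -0.056], [-0.075, -0.147, -0.051], [-0.076, -0.15, -0.046]]
```

Request:
{"fn": "servo_tool", "kwargs": {"linear": [[-0.065, -0.14, -0.08], [-0.065, -0.14, -0.075], [-0.07, -0.14, -0.07], [-0.07, -0.145, -0.065], [-0.075, -0.145, -0.06]], "delta_rot": [[-0.025, -0.185, -0.06], [-0.025, -0.185, -0.06], [-0.025, -0.185, -0.06], [-0.025, -0.185, -0.06], [-0.025, -0.185, -0.06]], "fingers": 1}}

```text
time: 11.15
ee_pos: [393.0, 116.5, 230.5]
orientation: [0.049, 0.968, 0.002, 0.245]
contact_force: [0.0, -1.2, 0.1]
opening: 85.4
grip_force: 0.0
```

Request:
{"fn": "servo_tool", "kwargs": {"linear": [[-0.075, -0.145, -0.055], [-0.075, -0.145, -0.05], [-0.075, -0.15, -0.045], [0, 0, 0], [0, 0, 0]], "delta_rot": [[-0.025, -0.185, -0.06], [-0.025, -0.185, -0.06], [-0.025, -0.185, -0.06], [0, 0, 0], [0, 0, 0]]}}

```text
time: 11.57
ee_pos: [403.6, 85.4, 244.8]
orientation: [0.028, 0.946, 0.003, 0.322]
contact_force: [0.4, -0.3, 0.3]
opening: 85.3
grip_force: 0.0
```

```bash
cat > fit.py <<'E'
from h import *
from kin import *
def fitkin(sg=(-1,-1,-1,-1)):
    L=[json.loads(l) for l in open('log.jsonl')];x0=np.array([330,530,0,450,0,300,0,0,-23,-23,0,0.]);w=np.array([.01]*12);w[7]=100;w[[6,10,11]]=.3
    f=least_squares(lambda x:np.concatenate([fk(l['joints'],x,sg)[0]-l['ee_pos'] for l in L]+[w*(x-x0)]),x0);return f.x,np.abs(f.fun[:3*len(L)]).max()
LO=np.array([-2.95,-.29,-1.47,.14,-1.03,.13,-2.86]);HI=np.array([2.95,1.99,1.44,2.54,4.17,1.85,2.86]);SG=(-1,-1,-1,-1)
def FK(q,x):
    P,M=fk(q,x,SG);return P,(M*R.from_euler('z',np.pi/2))
def ik(pos,M,q0,x,reg=.02):
    T=R.from_matrix(M)
    def res(q):
        P,A=FK(q,x);return np.r_[(P-pos)/100,(T.inv()*A).as_rotvec()*2,reg*(q-q0)]
    f=least_squares(res,np.clip(q0,LO+.02,HI-.02),bounds=(LO,HI));P,A=FK(f.x,x);return f.x,np.linalg.norm(P-pos),np.degrees((T.inv()*A).magnitude())
E
python3 - <<'E'
from fit import *
s=st();x,e=fitkin();print(x.round(1),e)
E
```

```text
t 11.57 p [403.6  85.4 244.8] z [ 0.609 -0.012 -0.793] y [0.05  0.998 0.023] q [-0.48 -0.29 -0.15  2.51  0.76  0.5   0.27] F [ 0.4 -0.3  0.3] op 85.3 gf 0.0
[271.6 534.6   7.4 451.8  -0.9 339.2   3.7  -0.  -24.9 -24.9   3.6   0.9] 3.827711173678381
```

```bash
cat > search.py <<'E'
from fit import *
x,e=fitkin()
rng=np.random.default_rng(0)
def margin(q):return np.min(np.minimum(q-LO,HI-q))
def best(pos,M,seeds,n=14):
    out=[]
    for k in range(n):
        q0=seeds if k==0 else LO+(HI-LO)*rng.random(7)
        q,ep,er=ik(pos,M,q0,x,.003)
        if ep<3 and er<1: out.append((margin(q),q))
    out.sort(key=lambda t:-t[0]);return out
E
python3 - <<'E'
from search import *
q0=manip.read_state()['joints']
def roll(M,a):return M@R.from_euler('z',a,degrees=True).as_matrix()
for nm,P in (('red',(495,-48,34)),('yel',(623,38,34)),('place',(448,-240,38)),('hold',(480,-60,300))):
  for az in((-30,-50,-75,-90) if nm!='hold' else (-30,-60,-90)):
    for p in ((20,30) if nm!='hold' else (0,-20)):
      for fl in(1,-1):
        M=hor(az,p,fl);r=best(np.array(P)+22*M[:,2],M,q0)
        if r:print(nm,az,p,fl,len(r),[(round(a,2),q.round(2).tolist()) for a,q in r[:2]])
E
```

```text
red -50 20 1 14 [(np.float64(0.15), [-0.53, 0.93, -0.17, 2.39, 1.67, 1.37, -1.74]), (np.float64(0.15), [-0.54, 0.93, -0.16, 2.39, 1.67, 1.37, -1.74])]
red -50 20 -1 5 [(np.float64(0.15), [-0.8, 0.96, 0.12, 2.39, 1.65, 1.13, 1.35]), (np.float64(0.15), [-0.94, 1.0, 0.29, 2.39, 1.64, 0.98, 1.31])]
red -50 30 1 13 [(np.float64(0.12), [0.08, 0.94, -0.82, 2.42, 1.75, 1.67, -1.47]), (np.float64(0.12), [0.07, 0.93, -0.81, 2.42, 1.75, 1.66, -1.47])]
red -50 30 -1 5 [(np.float64(0.12), [-0.19, 0.82, -0.5, 2.42, 1.71, 1.4, 1.59]), (np.float64(0.12), [-0.35, 0.8, -0.32, 2.42, 1.7, 1.28, 1.55])]
red -75 20 1 8 [(np.float64(0.44), [-1.03, 1.06, 0.51, 2.1, 0.9, 0.87, -1.26]), (np.float64(0.43), [-0.91, 1.0, 0.35, 2.11, 1.01, 1.0, -1.34])]
red -75 20 -1 12 [(np.float64(0.44), [-1.13, 1.13, 0.64, 2.1, 0.78, 0.77, 1.99]), (np.float64(0.43), [-0.94, 1.01, 0.39, 2.11, 0.98, 0.97, 1.82])]
red -75 30 1 9 [(np.float64(0.4), [-1.04, 0.97, 0.58, 2.14, 0.83, 0.71, -1.11]), (np.float64(0.4), [-1.03, 0.96, 0.57, 2.14, 0.84, 0.72, -1.13])]
red -75 30 -1 10 [(np.float64(0.4), [-1.08, 1.0, 0.64, 2.14, 0.77, 0.66, 
[... 4676 characters left out ...]
0.19), [-1.39, 1.26, 0.93, 2.35, 1.22, 1.02, 1.67]), (np.float64(0.19), [-1.21, 1.02, 0.66, 2.35, 1.31, 1.36, 1.6])]
hold -90 0 1 11 [(np.float64(0.41), [-1.27, 1.04, 1.03, 1.99, 0.65, 1.22, -0.71]), (np.float64(0.29), [-1.32, 1.15, 1.15, 1.99, 0.54, 1.13, -0.6])]
hold -90 0 -1 12 [(np.float64(0.45), [-1.25, 1.01, 0.99, 1.99, 0.68, 1.25, 2.4]), (np.float64(0.07), [-0.68, 0.66, 0.12, 1.99, 1.03, 1.78, 2.03])]
hold -90 -20 1 8 [(np.float64(0.48), [-1.2, 1.22, 0.92, 2.0, 0.8, 1.37, -0.91]), (np.float64(0.15), [-0.94, 0.97, 0.52, 2.0, 1.0, 1.7, -1.13])]
hold -90 -20 -1 9 [(np.float64(0.17), [-0.97, 0.98, 0.55, 2.0, 0.99, 1.68, 2.03]), (np.float64(0.0), [-0.79, 0.9, 0.31, 2.0, 1.07, 1.85, 1.94])]
```

```bash
python3 - <<'E'
from h import *
go([480,120,260],hor(-85,20),wmax=6)
E
```

```text
n 15 rot [0.15, -0.061, 0.107] dist 85.0 ang 87.6
[[-0.038, 0.022, 0.019], [-0.036, 0.025, 0.018], [-0.034, 0.028, 0.017], [-0.031, 0.032, 0.016], [-0.029, 0.034, 0.014]]
[[-0.027, 0.037, 0.013], [-0.024, 0.039, 0.01], [-0.022, 0.041, 0.008], [-0.019, 0.043, 0.005], [-0.016, 0.044, 0.002]]
[[-0.014, 0.045, -0.001], [-0.012, 0.046, -0.004], [-0.009, 0.046, -0.007], [-0.007, 0.046, -0.01], [-0.004, 0.045, -0.014]]
```

Request:
{"fn": "servo_tool", "kwargs": {"linear": [[-0.04, 0.02, 0.02], [-0.035, 0.025, 0.02], [-0.035, 0.03, 0.015], [-0.03, 0.03, 0.015], [-0.03, 0.035, 0.015]], "delta_rot": [[0.15, -0.06, 0.105], [0.15, -0.06, 0.105], [0.15, -0.06, 0.105], [0.15, -0.06, 0.105], [0.15, -0.06, 0.105]]}}

```text
time: 11.98
ee_pos: [426.1, 100.0, 249.0]
orientation: [0.202, 0.895, -0.13, 0.376]
contact_force: [-0.1, 0.3, 0.1]
opening: 85.7
grip_force: 0.0
```

Request:
{"fn": "servo_tool", "kwargs": {"linear": [[-0.025, 0.035, 0.015], [-0.025, 0.04, 0.01], [-0.02, 0.04, 0.01], [-0.02, 0.045, 0.005], [-0.015, 0.045, 0]], "delta_rot": [[0.15, -0.06, 0.105], [0.15, -0.06, 0.105], [0.15, -0.06, 0.105], [0.15, -0.06, 0.105], [0.15, -0.06, 0.105]]}}

```text
time: 12.4
ee_pos: [450.5, 113.3, 251.8]
orientation: [0.379, 0.785, -0.266, 0.412]
contact_force: [0.9, 0.1, -0.3]
opening: 85.7
grip_force: 0.0
```

Request:
{"fn": "servo_tool", "kwargs": {"linear": [[-0.015, 0.045, 0], [-0.01, 0.045, -0.005], [-0.01, 0.045, -0.005], [-0.005, 0.045, -0.01], [-0.005, 0.045, -0.015]], "delta_rot": [[0.15, -0.06, 0.105], [0.15, -0.06, 0.105], [0.15, -0.06, 0.105], [0.15, -0.06, 0.105], [0.15, -0.06, 0.105]]}}

```text
time: 12.82
ee_pos: [475.1, 125.9, 255.8]
orientation: [0.533, 0.625, -0.384, 0.422]
contact_force: [-0.1, -0.0, -1.1]
opening: 85.3
grip_force: 0.0
```

```bash
python3 - <<'E'
from fit import *
s=st();x,e=fitkin();print(x.round(1),e)
M=hor(-85,20);J=np.array([495,-48,34.])
go(J-78*M[:,2],M,s)
p,d,c=look("top");W=cloud(d,c);H=hsv(p).astype(int);Z=W[...,2]
for nm,m in(('red',(H[...,1]>150)&((H[...,0]<5)|(H[...,0]>175))&(Z>60)&(Z<75)),('yel',(H[...,1]>150)&(H[...,0]>20)&(H[...,0]<33)&(Z>60)&(Z<75))):
    q=W[m];r=cv2.minEnclosingCircle(q[:,:2].astype(np.float32));print(nm,len(q),np.round(r[0],1),r[1])
E
```

```text
t 12.82 p [475.1 125.9 255.8] z [ 0.119 -0.93  -0.349] y [ 0.99   0.137 -0.029] q [-0.71  0.65 -0.24  1.75  0.83  1.84 -1.1 ] F [-0.1 -0.  -1.1] op 85.3 gf 0.0
[ 2.844e+02  5.397e+02  3.000e+00  4.551e+02  7.000e-01  3.544e+02
  2.100e+00 -0.000e+00 -2.050e+01 -2.050e+01  3.800e+00 -1.000e-01] 4.370112035205864
n 6 rot [0.012, -0.002, 0.014] dist 220.0 ang 3.4
[[0.205, 0.007, 0.227], [0.205, 0.007, 0.227], [0.205, 0.007, 0.226], [0.205, 0.007, 0.226], [0.206, 0.007, 0.226]]
[[0.205, 0.007, 0.226]]
red 255 [493.5 -49.9] 27.763235092163086
yel 250 [622.3  36.3] 27.995885848999023
```

Request:
{"fn": "servo_tool", "kwargs": {"linear": [[0.205, 0.005, 0.225], [0.205, 0.005, 0.225], [0.205, 0.005, 0.225], [0.205, 0.005, 0.225], [0.205, 0.005, 0.225]], "delta_rot": [[0.01, 0, 0.015], [0.01, 0, 0.015], [0.01, 0, 0.015], [0.01, 0, 0.015], [0.01, 0, 0.015]]}}

```text
time: 13.28
ee_pos: [485.9, 42.3, 92.3]
orientation: [0.55, 0.611, -0.382, 0.423]
contact_force: [0.2, 0.3, 1.1]
opening: 85.8
grip_force: 0.0
```

Request:
{"fn": "servo_tool", "kwargs": {"linear": [[0.205, 0.005, 0.225], [0, 0, 0], [0, 0, 0]], "delta_rot": [[0.01, 0, 0.015], [0, 0, 0], [0, 0, 0]]}}

```text
time: 13.53
ee_pos: [487.4, 24.7, 60.4]
orientation: [0.552, 0.607, -0.384, 0.423]
contact_force: [0.1, 0.1, 1.4]
opening: 85.4
grip_force: 0.0
```

```bash
python3 - <<'E'
from fit import *
s=st();x,e=fitkin();print(x.round(1),e)
M=hor(-85,20);J=np.array([495,-48.5,34.])
go(J-78*M[:,2],M,s)
go(J+20*M[:,2],M,s,vmax=25)
p,d,c=look("wrist");cv2.imwrite("pics/w6.png",p[:,:,::-1]);W=cloud(d,c);H=hsv(p).astype(int);print('axis px',np.round(pix(c,J)),np.round(pix(c,J+[0,0,32])),'tcp',np.round(pix(c,s['ee_pos'])))
m=(H[...,1]>150)&((H[...,0]<5)|(H[...,0]>175))&(d>0)&(W[...,2]>51)
q=W[m];print(len(q),np.median(q,0),np.percentile(q,2,0),np.percentile(q,98,0))
E
```

```text
t 13.53 p [487.4  24.7  60.4] z [ 0.089 -0.933 -0.348] y [0.995 0.095 0.001] q [-0.61  0.92 -0.17  1.88  0.93  1.53 -1.37] F [0.1 0.1 1.4] op 85.4 gf 0.0
[284.  539.7   2.2 454.2   1.7 353.8   2.7  -0.  -19.4 -19.4   2.5   2.5] 4.727100257828624
n 1 rot [0.014, -0.012, 0.004] dist 1.0 ang 0.6
[[-0.003, 0.01, 0.002]]
n 4 rot [0.004, -0.003, 0.001] dist 98.0 ang 0.6
[[-0.002, 0.001, 0.205], [-0.002, 0.001, 0.204], [-0.002, 0.002, 0.205], [-0.001, 0.002, 0.204]]
axis px [261. 206.] [261. 248.] tcp [261. 258.]
1392 [492.76192166 -24.85368166  57.47402452] [468.61338611 -40.35385855  51.36597009] [520.03950687 -21.30026863  63.6964776 ]
```

View pics/w6.png

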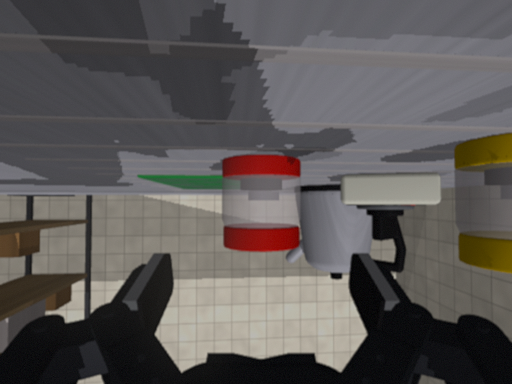

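The wrist view has the red jar centred at (261,205), with the yellow jar off to the right at (485,200). The picture is upside down, so the camera hangs below the hand. I'll roll the hand half a turn before going in.

Request:
{"fn": "servo_tool", "kwargs": {"linear": [[-0.2, 0, -0.1], [-0.2, 0, -0.1], [-0.2, 0, 0], [0, 0, 0], [0, 0, 0]], "delta_rot": [[0, 0, 0], [0, 0, -0.23], [0, 0, -0.23], [0, 0, -0.23], [0, 0, -0.23]]}}

```text
time: 14.0
ee_pos: [491.9, 23.4, 140.4]
orientation: [0.393, 0.723, -0.47, 0.319]
contact_force: [-0.8, 0.2, -0.4]
opening: 85.5
grip_force: 0.0
```

Request:
{"fn": "servo_tool", "kwargs": {"linear": [[0, 0, 0], [0, 0, 0], [0, 0, 0], [0, 0, 0], [0, 0, 0]], "delta_rot": [[0, 0, -0.23], [0, 0, -0.23], [0, 0, -0.23], [0, 0, -0.23], [0, 0, -0.23]]}}

```text
time: 14.42
ee_pos: [491.5, 23.4, 139.1]
orientation: [0.16, 0.807, -0.544, 0.164]
contact_force: [0.7, -0.1, -0.3]
opening: 85.3
grip_force: 0.0
```

Request:
{"fn": "servo_tool", "kwargs": {"linear": [[0, 0, 0], [0, 0, 0], [0, 0, 0], [0, 0, 0], [0, 0, 0]], "delta_rot": [[0, 0, -0.23], [0, 0, -0.23], [0, 0, -0.23], [0, 0, -0.23], [0, 0, -0.23]]}}

```text
time: 14.83
ee_pos: [491.5, 23.3, 139.1]
orientation: [-0.087, 0.818, -0.569, -0.005]
contact_force: [-0.3, 0.2, 0.0]
opening: 85.2
grip_force: 0.0
```

Request:
{"fn": "servo_tool", "kwargs": {"linear": [[0, 0, 0], [0, 0, 0], [0, 0, 0], [0, 0, 0], [0, 0, 0]], "delta_rot": [[0, 0, -0.23], [0, 0, -0.23], [0, 0, -0.23], [0, 0, -0.23], [0, 0, -0.23]]}}

```text
time: 15.25
ee_pos: [491.5, 23.2, 139.2]
orientation: [-0.325, 0.755, -0.542, -0.173]
contact_force: [-1.4, 0.7, 0.0]
opening: 85.5
grip_force: 0.0
```

Request:
{"fn": "servo_tool", "kwargs": {"linear": [[0, 0, 0], [0, 0, 0], [0, 0, 0], [0, 0, 0], [0, 0, 0]], "delta_rot": [[0, 0, -0.23], [0, 0, -0.23], [0, 0, -0.23], [0, 0, -0.23], [0, 0, -0.23]]}}

```text
time: 15.67
ee_pos: [491.5, 23.2, 139.2]
orientation: [-0.535, 0.625, -0.466, -0.326]
contact_force: [-0.6, 0.2, -0.8]
opening: 85.3
grip_force: 0.0
```

```bash
python3 - <<'E'
from fit import *
s=st()
M=hor(-85,20,-1);J=np.array([495,-48.5,34.])
go(J-78*M[:,2],M,s)
E
```

```text
t 15.67 p [491.5  23.2 139.2] z [ 0.091 -0.931 -0.353] y [-0.972 -0.006 -0.234] q [-0.33  0.85 -0.55  1.88  1.04  1.81  1.51] F [-0.6  0.2 -0.8] op 85.3 gf 0.0
n 3 rot [-0.005, 0.008, -0.159] dist 79.0 ang 14.3
[[-0.197, 0.059, 0.073], [-0.202, 0.042, 0.072], [-0.204, 0.025, 0.071]]
```

Request:
{"fn": "servo_tool", "kwargs": {"linear": [[-0.195, 0.06, 0.075], [-0.2, 0.04, 0.07], [-0.205, 0.025, 0.07], [0, 0, 0], [0, 0, 0]], "delta_rot": [[0, 0.01, -0.16], [0, 0.01, -0.16], [0, 0.01, -0.16], [0, 0, 0], [0, 0, 0]]}}

```text
time: 16.08
ee_pos: [488.3, 23.6, 59.8]
orientation: [0.603, -0.552, 0.427, 0.386]
contact_force: [-0.7, -0.5, 0.2]
opening: 85.4
grip_force: 0.0
```

```bash
python3 - <<'E'
from fit import *
s=st()
M=hor(-85,20,-1);J=np.array([495,-48.5,34.])
go(J+20*M[:,2],M,s,vmax=25)
p,d,c=look("wrist");W=cloud(d,c);H=hsv(p).astype(int);print(c['origin'],'axis px',np.round(pix(c,J)),np.round(pix(c,J+[0,0,32])))
m=(H[...,1]>150)&((H[...,0]<5)|(H[...,0]>175))&(d>0)&(W[...,2]>60)
q=W[m];r=cv2.minEnclosingCircle(q[:,:2].astype(np.float32));print(len(q),r,np.median(q,0))
cv2.imwrite("pics/w7.png",p[:,:,::-1])
E
```

```text
t 16.08 p [488.3  23.6  59.8] z [ 0.088 -0.937 -0.337] y [-0.996 -0.091 -0.005] q [-0.34  1.01 -0.54  1.85  1.09  1.79  1.64] F [-0.7 -0.5  0.2] op 85.4 gf 0.0
n 4 rot [-0.003, -0.002, -0.002] dist 97.0 ang 0.5
[[0.0, 0.0, 0.202], [0.0, 0.0, 0.202], [0.001, 0.0, 0.202], [0.001, -0.0, 0.201]]
[477.98362744 128.2168826  183.84893036] axis px [261. 203.] [261. 167.]
3257 ((476.1162414550781, -11.585508346557617), 69.74488067626953) [494.30180308 -43.08296966  64.73280936]
```

Request:
{"fn": "servo_tool", "kwargs": {"linear": [[0, 0, 0.2], [0, 0, 0.2], [0, 0, 0.2], [0, 0, 0.2], [0, 0, 0]], "delta_rot": [[0, 0, 0], [0, 0, 0], [0, 0, 0], [0, 0, 0], [0, 0, 0]]}}

```text
time: 16.55
ee_pos: [496.8, -72.1, 28.7]
orientation: [0.6, -0.554, 0.427, 0.388]
contact_force: [0.1, -0.4, 0.7]
opening: 85.6
grip_force: 0.0
```

```bash
python3 - <<'E'
from fit import *
s=st()
M=hor(-85,20,-1);J=np.array([495,-48.5,34.])
go(J+20*M[:,2],M,s,vmax=25)
E
```

```text
t 16.55 p [496.8 -72.1  28.7] z [ 0.083 -0.939 -0.334] y [-0.996 -0.086 -0.007] q [-0.22  1.03 -0.48  1.95  1.21  1.68  1.62] F [ 0.1 -0.4  0.7] op 85.6 gf 0.0
n 1 rot [-0.002, -0.016, -0.014] dist 5.0 ang 0.6
[[-0.026, -0.002, -0.034]]
```

Request:
{"fn": "servo_tool", "kwargs": {"linear": [[-0.02, 0, -0.02], [0, 0, 0], [0, 0, 0], [0, 0, 0], [0, 0, 0]], "delta_rot": [[0, 0, 0], [0, 0, 0], [0, 0, 0], [0, 0, 0], [0, 0, 0]], "fingers": 0, "grip_force": 60}}

```text
time: 16.97
ee_pos: [497.0, -62.9, 26.4]
orientation: [0.603, -0.552, 0.427, 0.386]
contact_force: [-0.2, 4.4, 7.8]
opening: 58.0
grip_force: 64.3
```

Request:
{"fn": "servo_tool", "kwargs": {"linear": [[0, 0, 0], [0, 0, 0], [0, 0, 0]], "delta_rot": [[0, 0, 0], [0, 0, 0], [0, 0, 0]]}}

```text
time: 17.22
ee_pos: [497.0, -62.9, 26.4]
orientation: [0.603, -0.552, 0.427, 0.386]
contact_force: [-0.1, 4.8, 7.3]
opening: 57.6
grip_force: 64.3
```

```bash
python3 - <<'E'
from fit import *
s=st();x,e=fitkin();q=np.array(s['joints'])
from search import best,margin
# small-motion IK for hold poses from the present joints
for pos in([500,-60,150],[500,-60,250],[560,-100,200],[560,-100,300],[600,0,250]):
  for az in(-85,-70,-100):
    for p in(10,0,-10):
      r=[]
      M=hor(az,p,1);J=None
      for k in range(6):
        q0=q.copy();q0[6]-=np.pi
        if k: q0=q0+np.random.default_rng(k).normal(0,.25,7)
        a,ep,er=ik(np.array(pos,float),M,q0,x,.004)
        if ep<3 and er<1:r.append((round(margin(a),2),np.round(np.abs(a-q)[:6].max(),2),a.round(2).tolist()))
      if r:print(pos,az,p,max(r))
E
```

```text
t 17.22 p [497.  -62.9  26.4] z [ 0.089 -0.937 -0.338] y [-0.996 -0.092 -0.006] q [-0.23  1.03 -0.48  1.94  1.21  1.69  1.62] F [-0.1  4.8  7.3] op 57.6 gf 64.3
[500, -60, 150] -85 10 (np.float64(0.18), np.float64(0.31), [-0.5, 0.85, -0.18, 1.96, 1.08, 1.67, -1.34])
[500, -60, 150] -85 0 (np.float64(0.08), np.float64(0.36), [-0.55, 0.97, -0.12, 1.93, 1.1, 1.77, -1.4])
[500, -60, 150] -85 -10 (np.float64(0.0), np.float64(0.45), [-0.61, 1.09, -0.04, 1.89, 1.09, 1.85, -1.44])
[500, -60, 150] -70 10 (np.float64(0.26), np.float64(0.32), [-0.55, 0.81, -0.2, 2.16, 1.26, 1.59, -1.45])
[500, -60, 150] -70 0 (np.float64(0.15), np.float64(0.38), [-0.61, 0.95, -0.14, 2.13, 1.26, 1.7, -1.54])
[500, -60, 150] -70 -10 (np.float64(0.05), np.float64(0.42), [-0.65, 1.08, -0.07, 2.08, 1.25, 1.8, -1.61])
[500, -60, 150] -100 10 (np.float64(0.07), np.float64(0.33), [-0.44, 0.91, -0.16, 1.77, 0.93, 1.78, -1.28])
[500, -60, 150] -100 0 (np.float64(0.0), np.float64(0.43), [-0.52, 1.02, -0.05, 1.73, 0.93, 1.85, -1.29])
[500, -60, 150] -100 -10 (np.float64(0.0), np.float64(0.63), [-0.65, 1.14, 0.14, 1.7, 0.89
[... 3115 characters left out ...]
p.float64(0.0), np.float64(0.67), [-0.75, 1.0, 0.18, 1.66, 1.12, 1.85, -1.05])
[600, 0, 250] -70 10 (np.float64(0.19), np.float64(0.34), [-0.57, 0.7, -0.16, 1.9, 1.27, 1.66, -1.08])
[600, 0, 250] -70 0 (np.float64(0.09), np.float64(0.39), [-0.63, 0.8, -0.09, 1.89, 1.31, 1.76, -1.16])
[600, 0, 250] -70 -10 (np.float64(0.0), np.float64(0.47), [-0.67, 0.91, -0.01, 1.88, 1.35, 1.85, -1.23])
[600, 0, 250] -100 10 (np.float64(0.0), np.float64(0.62), [-0.63, 0.89, 0.14, 1.46, 0.87, 1.85, -0.9])
[600, 0, 250] -100 0 (np.float64(0.0), np.float64(0.81), [-0.75, 1.01, 0.33, 1.44, 0.85, 1.85, -0.86])
[600, 0, 250] -100 -10 (np.float64(0.0), np.float64(0.97), [-0.84, 1.14, 0.49, 1.43, 0.84, 1.85, -0.82])
```

```bash
python3 - <<'E'
from h import *
s=st();z=R.from_quat(s['orientation']).as_matrix()
go(np.array(s['ee_pos'])+[0,0,60],z,s,n=3)
s['ee_pos']=np.array(s['ee_pos'])+[0,0,60]
go([550,-90,210],hor(-65,-3,-1),s,wmax=5)
E
```

```text
t 17.22 p [497.  -62.9  26.4] z [ 0.089 -0.937 -0.338] y [-0.996 -0.092 -0.006] q [-0.23  1.03 -0.48  1.94  1.21  1.69  1.62] F [-0.1  4.8  7.3] op 57.6 gf 64.3
n 3 rot [-0.0, 0.0, -0.0] dist 60.0 ang 0.0
[[0.157, -0.001, -0.056], [0.157, -0.001, -0.056], [0.157, -0.001, -0.057]]
n 6 rot [0.109, 0.125, -0.018] dist 137.0 ang 30.0
[[0.176, -0.071, -0.016], [0.177, -0.07, -0.001], [0.178, -0.067, 0.015], [0.177, -0.065, 0.03], [0.175, -0.061, 0.046]]
[[0.171, -0.056, 0.06]]
```

Request:
{"fn": "servo_tool", "kwargs": {"linear": [[0.155, 0, -0.055], [0.155, 0, -0.055], [0.155, 0, -0.055], [0, 0, 0]], "delta_rot": [[0, 0, 0], [0, 0, 0], [0, 0, 0], [0, 0, 0]]}}

```text
time: 17.55
ee_pos: [497.1, -63.3, 86.9]
orientation: [0.603, -0.553, 0.427, 0.385]
contact_force: [1.2, 0.1, -2.6]
opening: 57.7
grip_force: 64.6
```

Request:
{"fn": "servo_tool", "kwargs": {"linear": [[0.175, -0.07, -0.015], [0.175, -0.07, 0], [0.175, -0.065, 0.015], [0.175, -0.065, 0.03], [0.175, -0.06, 0.045]], "delta_rot": [[0.11, 0.125, -0.02], [0.11, 0.125, -0.02], [0.11, 0.125, -0.02], [0.11, 0.125, -0.02], [0.11, 0.125, -0.02]]}}

```text
time: 17.97
ee_pos: [540.9, -86.3, 185.9]
orientation: [0.59, -0.398, 0.583, 0.391]
contact_force: [0.2, 0.2, -3.1]
opening: 57.4
grip_force: 64.6
```

Request:
{"fn": "servo_tool", "kwargs": {"linear": [[0.17, -0.055, 0.06], [0, 0, 0], [0, 0, 0]], "delta_rot": [[0.11, 0.125, -0.02], [0, 0, 0.2], [0, 0, 0.2]]}}

```text
time: 18.22
ee_pos: [549.2, -91.2, 206.0]
orientation: [0.541, -0.426, 0.649, 0.323]
contact_force: [0.2, -0.1, -1.6]
opening: 57.9
grip_force: 64.7
```

```bash
python3 - <<'E'
from h import *
s=st()
p,d,c=look("scene");cv2.imwrite("pics/s8.png",p[:,:,::-1])
E
```

```text
t 18.22 p [549.2 -91.2 206. ] z [ 0.428 -0.903  0.05 ] y [-0.88  -0.428 -0.204] q [-0.42  0.86 -0.25  2.16  1.46  1.82  1.48] F [ 0.2 -0.1 -1.6] op 57.9 gf 64.7
```

View pics/s8.png

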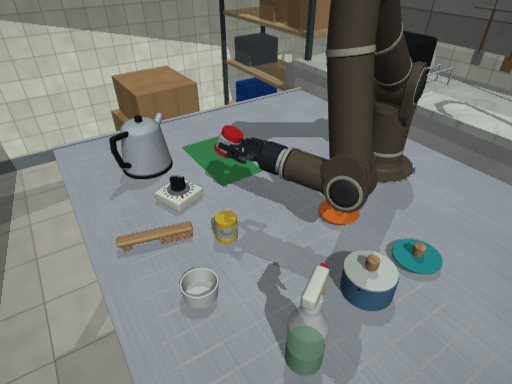

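The red jar is held at (231,137) and tipped slightly; the scene is otherwise unchanged. Now I'll do the rest of the half turn.

Request:
{"fn": "servo_tool", "kwargs": {"linear": [[0, 0, 0], [0, 0, 0], [0, 0, 0], [0, 0, 0], [0, 0, 0]], "delta_rot": [[0, 0, 0.23], [0, 0, 0.23], [0, 0, 0.23], [0, 0, 0.23], [0, 0, 0.23]]}}

```text
time: 18.68
ee_pos: [549.3, -91.3, 205.4]
orientation: [0.391, -0.568, 0.715, 0.116]
contact_force: [0.7, 0.2, -2.4]
opening: 57.5
grip_force: 64.7
```

Request:
{"fn": "servo_tool", "kwargs": {"linear": [[0, 0, 0], [0, 0, 0], [0, 0, 0], [0, 0, 0], [0, 0, 0]], "delta_rot": [[0, 0, 0.23], [0, 0, 0.23], [0, 0, 0.23], [0, 0, 0.23], [0, 0, 0.23]]}}

```text
time: 19.1
ee_pos: [549.3, -91.3, 205.4]
orientation: [0.205, -0.659, 0.717, -0.101]
contact_force: [-0.3, 0.0, -2.1]
opening: 58.0
grip_force: 64.7
```

Request:
{"fn": "servo_tool", "kwargs": {"linear": [[0, 0, 0], [0, 0, 0], [0, 0, 0], [0, 0, 0], [0, 0, 0]], "delta_rot": [[0, 0, 0.23], [0, 0, 0.23], [0, 0, 0.23], [0, 0, 0.23], [0, 0, 0.23]]}}

```text
time: 19.52
ee_pos: [549.2, -91.3, 205.4]
orientation: [-0.0, 0.69, -0.655, 0.309]
contact_force: [-0.3, -0.7, -3.0]
opening: 58.1
grip_force: 64.7
```

Request:
{"fn": "servo_tool", "kwargs": {"linear": [[0, 0, 0], [0, 0, 0], [0, 0, 0], [0, 0, 0], [0, 0, 0]], "delta_rot": [[0, 0, 0.23], [0, 0, 0.23], [0, 0, 0.23], [0, 0, 0.23], [0, 0, 0.23]]}}

```text
time: 19.93
ee_pos: [549.3, -91.3, 205.4]
orientation: [0.204, 0.659, -0.534, 0.489]
contact_force: [-0.3, -0.4, -1.8]
opening: 57.9
grip_force: 64.7
```

Request:
{"fn": "servo_tool", "kwargs": {"linear": [[0, 0, 0], [0, 0, 0], [0, 0, 0], [0, 0, 0], [0, 0, 0]], "delta_rot": [[0, 0, 0.23], [0, 0, 0.23], [0, 0, 0.23], [0, 0, 0.23], [0, 0, 0.23]]}}

```text
time: 20.35
ee_pos: [549.3, -91.3, 205.3]
orientation: [0.39, 0.568, -0.365, 0.625]
contact_force: [0.8, -0.3, -1.6]
opening: 57.8
grip_force: 64.7
```

```bash
python3 - <<'E'
from h import *
s=st()
# jar axis in tool frame at grasp: z up with tool hor p~19.8
G=R.from_quat([0.603,-0.552,0.427,0.386]);a=G.inv().apply([0,0,1]);print('a',a,'now',R.from_quat(s['orientation']).apply(a))
p,d,c=look("scene");cv2.imwrite("pics/s9.png",cv2.resize(p[60:260,120:380,::-1],(780,600)))
E
```

```text
t 20.35 p [549.3 -91.3 205.3] z [ 0.426 -0.903  0.049] y [0.9   0.429 0.074] q [-0.41  0.86 -0.25  2.16  1.46  1.82 -1.53] F [ 0.8 -0.3 -1.6] op 57.8 gf 64.7
a [ 0.9414468  -0.00589413 -0.33711003] now [-0.06671762  0.29023378 -0.95462721]
```

View pics/s9.png

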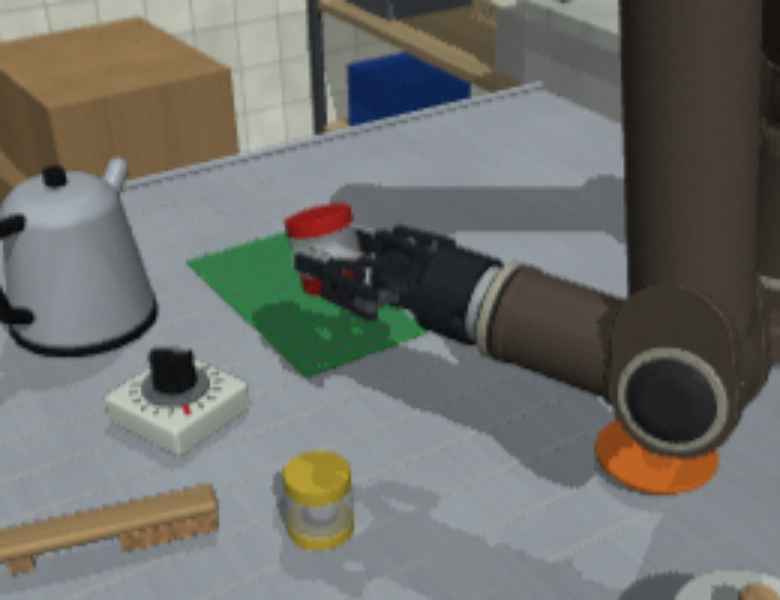

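The red jar is upside down at (320,250) in the crop, its cap about 17° off straight down. I'll hold it there for a little over 2 s, while a script checks nothing.

Request:
{"fn": "servo_tool", "kwargs": {"linear": [[0, 0, 0], [0, 0, 0], [0, 0, 0], [0, 0, 0], [0, 0, 0]], "delta_rot": [[0, 0, 0], [0, 0, 0], [0, 0, 0], [0, 0, 0], [0, 0, 0]]}}

```text
time: 20.82
ee_pos: [549.0, -92.2, 206.1]
orientation: [0.389, 0.569, -0.367, 0.625]
contact_force: [0.1, -0.0, -2.4]
opening: 57.7
grip_force: 64.7
```

Request:
{"fn": "servo_tool", "kwargs": {"linear": [[0, 0, 0], [0, 0, 0], [0, 0, 0], [0, 0, 0], [0, 0, 0]], "delta_rot": [[0, 0, 0], [0, 0, 0], [0, 0, 0], [0, 0, 0], [0, 0, 0]]}}

```text
time: 21.23
ee_pos: [549.0, -92.3, 206.2]
orientation: [0.389, 0.568, -0.367, 0.625]
contact_force: [0.9, 0.9, -1.5]
opening: 57.8
grip_force: 64.7
```

Request:
{"fn": "servo_tool", "kwargs": {"linear": [[0, 0, 0], [0, 0, 0], [0, 0, 0], [0, 0, 0], [0, 0, 0]], "delta_rot": [[0, 0, 0], [0, 0, 0], [0, 0, 0], [0, 0, 0], [0, 0, 0]]}}

```text
time: 21.65
ee_pos: [549.0, -92.3, 206.2]
orientation: [0.389, 0.568, -0.367, 0.625]
contact_force: [-0.2, 0.0, -1.2]
opening: 57.9
grip_force: 64.7
```

Request:
{"fn": "servo_tool", "kwargs": {"linear": [[0, 0, 0], [0, 0, 0], [0, 0, 0], [0, 0, 0], [0, 0, 0]], "delta_rot": [[0, 0, 0], [0, 0, 0], [0, 0, 0], [0, 0, 0], [0, 0, 0]]}}

```text
time: 22.07
ee_pos: [549.0, -92.3, 206.2]
orientation: [0.389, 0.568, -0.367, 0.625]
contact_force: [-0.3, -0.9, -2.6]
opening: 57.9
grip_force: 64.7
```

Request:
{"fn": "servo_tool", "kwargs": {"linear": [[0, 0, 0], [0, 0, 0], [0, 0, 0], [0, 0, 0], [0, 0, 0]], "delta_rot": [[0, 0, 0], [0, 0, 0], [0, 0, 0], [0, 0, 0], [0, 0, 0]]}}

```text
time: 22.48
ee_pos: [549.0, -92.3, 206.2]
orientation: [0.389, 0.568, -0.367, 0.625]
contact_force: [0.1, 0.4, -2.4]
opening: 57.4
grip_force: 64.7
```

```bash
python3 - <<'E'
from fit import *
from search import margin
s=st();x,e=fitkin();q=np.array(s['joints'])
for pos in([478,-290,39],[478,-215,39],[478,-290,100]):
  for az in(-75,-85,-95,-105):
      r=[];M=hor(az,20,-1)
      for k in range(6):
        q0=q.copy();q0[6]+=np.pi
        if k: q0=q0+np.random.default_rng(k).normal(0,.25,7)
        a,ep,er=ik(np.array(pos,float)+15*M[:,2],M,q0,x,.004)
        if ep<3 and er<1:r.append((round(margin(a),2),np.round(np.abs(a-q)[:6].max(),2),a.round(2).tolist()))
      if r:print(pos,az,max(r))
E
```

```text
t 22.48 p [549.  -92.3 206.2] z [ 0.425 -0.904  0.051] y [0.901 0.428 0.07 ] q [-0.41  0.86 -0.25  2.16  1.46  1.82 -1.52] F [ 0.1  0.4 -2.4] op 57.4 gf 64.7
[478, -290, 39] -75 (np.float64(0.25), np.float64(0.57), [0.15, 0.96, -0.36, 2.29, 1.79, 1.53, 1.56])
[478, -290, 39] -85 (np.float64(0.37), np.float64(0.65), [-0.21, 0.94, 0.06, 2.17, 1.5, 1.18, 1.61])
[478, -290, 39] -95 (np.float64(0.49), np.float64(0.61), [-0.19, 0.95, 0.05, 2.05, 1.29, 1.22, 1.74])
[478, -290, 39] -105 (np.float64(0.56), np.float64(0.53), [-0.15, 0.97, 0.04, 1.92, 1.13, 1.29, 1.83])
[478, -215, 39] -75 (np.float64(0.27), np.float64(0.59), [-0.33, 0.93, -0.02, 2.27, 1.55, 1.23, 1.5])
[478, -215, 39] -85 (np.float64(0.39), np.float64(0.58), [-0.32, 0.93, -0.01, 2.15, 1.35, 1.24, 1.63])
[478, -215, 39] -95 (np.float64(0.52), np.float64(0.53), [-0.28, 0.94, -0.01, 2.02, 1.17, 1.29, 1.74])
[478, -215, 39] -105 (np.float64(0.48), np.float64(0.45), [-0.24, 0.97, -0.02, 1.9, 1.03, 1.37, 1.81])
[478, -290, 100] -75 (np.float64(0.21), np.float64(0.66), [-0.23, 0.79, 0.08, 2.33, 1.69, 1.16, 1.59])
[478, -290, 100] -85 (np.float64(0.33), np.float64(0.65), [-0.23, 0.8, 0.08, 2.21, 1.46, 1.18, 1.73])
[478, -290, 100] -95 (np.float64(0.46), np.float64(0.59), [-0.2, 0.82, 0.07, 2.08, 1.26, 1.24, 1.84])
[478, -290, 100] -105 (np.float64(0.53), np.float64(0.5), [-0.16, 0.85, 0.06, 1.94, 1.1, 1.32, 1.92])
```

Request:
{"fn": "servo_tool", "kwargs": {"linear": [[0, 0, 0], [0, 0, 0], [0, 0, 0], [0, 0, 0], [0, 0, 0]], "delta_rot": [[0, 0, -0.23], [0, 0, -0.23], [0, 0, -0.23], [0, 0, -0.23], [0, 0, -0.23]]}}

```text
time: 22.9
ee_pos: [549.0, -92.3, 206.2]
orientation: [0.201, 0.659, -0.537, 0.487]
contact_force: [-0.1, -1.6, -2.6]
opening: 57.8
grip_force: 64.7
```

Request:
{"fn": "servo_tool", "kwargs": {"linear": [[0, 0, 0], [0, 0, 0], [0, 0, 0], [0, 0, 0], [0, 0, 0]], "delta_rot": [[0, 0, -0.23], [0, 0, -0.23], [0, 0, -0.23], [0, 0, -0.23], [0, 0, -0.23]]}}

```text
time: 23.32
ee_pos: [549.0, -92.3, 206.2]
orientation: [-0.003, 0.689, -0.657, 0.305]
contact_force: [0.5, 0.3, -2.5]
opening: 58.4
grip_force: 64.7
```

Request:
{"fn": "servo_tool", "kwargs": {"linear": [[0, 0, 0], [0, 0, 0], [0, 0, 0], [0, 0, 0], [0, 0, 0]], "delta_rot": [[0, 0, -0.23], [0, 0, -0.23], [0, 0, -0.23], [0, 0, -0.23], [0, 0, -0.23]]}}

```text
time: 23.73
ee_pos: [549.0, -92.3, 206.2]
orientation: [0.207, -0.657, 0.718, -0.097]
contact_force: [0.0, -0.9, -2.6]
opening: 57.7
grip_force: 64.7
```

Request:
{"fn": "servo_tool", "kwargs": {"linear": [[0, 0, 0], [0, 0, 0], [0, 0, 0], [0, 0, 0], [0, 0, 0]], "delta_rot": [[0, 0, -0.23], [0, 0, -0.23], [0, 0, -0.23], [0, 0, -0.23], [0, 0, -0.23]]}}

```text
time: 24.15
ee_pos: [549.0, -92.3, 206.2]
orientation: [0.393, -0.566, 0.715, 0.121]
contact_force: [0.0, -0.0, -1.6]
opening: 58.0
grip_force: 64.7
```

Request:
{"fn": "servo_tool", "kwargs": {"linear": [[0, 0, 0], [0, 0, 0], [0, 0, 0], [0, 0, 0], [0, 0, 0]], "delta_rot": [[0, 0, -0.23], [0, 0, -0.23], [0, 0, -0.23], [0, 0, -0.23], [0, 0, -0.23]]}}

```text
time: 24.57
ee_pos: [549.0, -92.3, 206.2]
orientation: [0.543, -0.424, 0.647, 0.327]
contact_force: [-1.0, -0.6, -2.1]
opening: 58.0
grip_force: 64.7
```

```bash
python3 - <<'E'
from fit import *
s=st();x,e=fitkin();G=R.from_quat([0.603,-0.552,0.427,0.386]);gz=G.as_matrix()[:,2]
# grasp tcp at (497,-62.9,26.4), jar axis (495.5,-48.5); same grasp turned by -8 deg about world z -> az -93
D=R.from_euler('z',-8,degrees=True);M=(D*G).as_matrix();off=D.apply(np.array([497-495.5,-62.9+48.5,26.4]))
tgt=np.array([478,-288,4])+off
print(off,tgt)
go(tgt+[0,0,60],M,s,wmax=5.5)
s['ee_pos']=tgt+[0,0,60];s['orientation']=R.from_matrix(M).as_quat();go(tgt+[0,0,4],M,s,vmax=20)
E
```

```text
t 24.57 p [549.  -92.3 206.2] z [ 0.425 -0.904  0.051] y [-0.884 -0.426 -0.193] q [-0.41  0.86 -0.25  2.16  1.46  1.82  1.49] F [-1.  -0.6 -2.1] op 58.0 gf 64.7
[ -0.51869055 -14.46861984  26.4       ] [ 477.48130945 -302.46861984   30.4       ]
n 7 rot [-0.142, -0.092, -0.03] dist 250.0 ang 36.0
[[-0.109, 0.209, 0.183], [-0.103, 0.193, 0.203], [-0.095, 0.175, 0.221], [-0.087, 0.157, 0.238], [-0.077, 0.137, 0.253]]
[[-0.067, 0.116, 0.266], [-0.056, 0.095, 0.278]]
n 3 rot [0.0, 0.0, 0.0] dist 56.0 ang 0.0
[[-0.146, 0.001, 0.052], [-0.147, 0.001, 0.053], [-0.146, 0.001, 0.052]]
```

Request:
{"fn": "servo_tool", "kwargs": {"linear": [[-0.11, 0.21, 0.185], [-0.105, 0.195, 0.205], [-0.095, 0.175, 0.22], [-0.085, 0.155, 0.24], [-0.075, 0.135, 0.255]], "delta_rot": [[-0.14, -0.09, -0.03], [-0.14, -0.09, -0.03], [-0.14, -0.09, -0.03], [-0.14, -0.09, -0.03], [-0.14, -0.09, -0.03]]}}

```text
time: 24.98
ee_pos: [498.7, -244.0, 122.4]
orientation: [0.562, -0.551, 0.477, 0.391]
contact_force: [0.8, -0.8, -2.3]
opening: 57.9
grip_force: 64.7
```

Request:
{"fn": "servo_tool", "kwargs": {"linear": [[-0.065, 0.115, 0.265], [-0.055, 0.095, 0.28], [0, 0, 0], [0, 0, 0]], "delta_rot": [[-0.14, -0.09, -0.03], [-0.14, -0.09, -0.03], [0, 0, 0], [0, 0, 0]]}}

```text
time: 25.32
ee_pos: [478.0, -306.6, 90.8]
orientation: [-0.56, 0.594, -0.403, -0.414]
contact_force: [0.3, -0.2, -2.1]
opening: 57.8
grip_force: 65.9
```

```bash
python3 - <<'E'
from h import *
s=st();G=R.from_quat([0.603,-0.552,0.427,0.386])
M=(R.from_euler('z',-8,degrees=True)*G).as_matrix()
print('jar axis',R.from_quat(s['orientation']).apply(G.inv().apply([0,0,1])))
go([477.5,-302.5,42],M,s,vmax=20)
p,d,c=look("top");W=cloud(d,c);H=hsv(p).astype(int);Z=W[...,2]
m=(H[...,1]>150)&((H[...,0]<5)|(H[...,0]>175))&(Z>90)&(Z<160)&(W[...,1]<-200);q=W[m];print(len(q),np.median(q,0),cv2.minEnclosingCircle(q[:,:2].astype(np.float32)))
A=np.c_[q[:,:2],np.ones(len(q))];print(np.linalg.lstsq(A,q[:,2],rcond=None)[0])
E
```

```text
t 25.32 p [ 478.  -306.6   90.8] z [-0.04  -0.942 -0.332] y [-0.999  0.047 -0.015] q [ 0.02  0.83 -0.21  2.09  1.38  1.43  1.76] F [ 0.3 -0.2 -2.1] op 57.8 gf 65.9
jar axis [-0.00925054  0.00545746  0.99994232]
n 3 rot [-0.002, -0.003, -0.006] dist 49.0 ang 0.6
[[-0.132, 0.004, 0.034], [-0.131, 0.003, 0.035], [-0.132, 0.003, 0.035]]
306 [ 477.1357353  -291.54292746  130.57238462] ((478.5296325683594, -292.2455749511719), 29.07772445678711)
[-3.42313574e-02 -5.71730575e-02  1.29686158e+02]
```

Request:
{"fn": "servo_tool", "kwargs": {"linear": [[-0.13, 0.005, 0.035], [-0.13, 0.005, 0.035], [-0.13, 0, 0.035], [-0.03, 0, 0.01], [0, 0, 0]], "delta_rot": [[0, 0, 0], [0, 0, 0], [0, 0, 0], [0, 0, 0], [0, 0, 0]]}}

```text
time: 25.78
ee_pos: [479.4, -298.5, 37.3]
orientation: [-0.563, 0.591, -0.404, -0.412]
contact_force: [0.8, 0.1, -1.1]
opening: 58.1
grip_force: 66.0
```

```bash
python3 - <<'E'
from h import *
s=st();G=R.from_quat([0.603,-0.552,0.427,0.386]);print('jar axis',R.from_quat(s['orientation']).apply(G.inv().apply([0,0,1])))
E
```

```text
t 25.78 p [ 479.4 -298.5   37.3] z [-0.033 -0.942 -0.334] y [-0.999  0.039 -0.013] q [ 0.    0.94 -0.21  2.06  1.4   1.42  1.68] F [ 0.8  0.1 -1.1] op 58.1 gf 66.0
jar axis [-0.00688826  0.00343188  0.99997039]
```

Request:
{"fn": "servo_tool", "kwargs": {"linear": [[-0.025, 0, 0.01], [-0.025, 0, 0.01], [0, 0, 0], [0, 0, 0]], "delta_rot": [[0, 0, 0], [0, 0, 0], [0, 0, 0], [0, 0, 0]]}}

```text
time: 26.12
ee_pos: [479.4, -300.4, 32.4]
orientation: [-0.562, 0.593, -0.404, -0.412]
contact_force: [-0.5, -0.3, -1.7]
opening: 58.1
grip_force: 66.0
```

Request:
{"fn": "servo_tool", "kwargs": {"linear": [[-0.012, 0, 0.004], [0, 0, 0]], "delta_rot": [[0, 0, 0], [0, 0, 0]]}}

```text
time: 26.28
ee_pos: [479.5, -300.5, 30.9]
orientation: [-0.562, 0.592, -0.404, -0.412]
contact_force: [0.6, -0.0, -0.1]
opening: 58.1
grip_force: 66.2
```

Contact is about to start. I'll lower another 1.5 mm, then release and back out.

Request:
{"fn": "servo_tool", "kwargs": {"linear": [[-0.012, 0, 0.004], [0, 0, 0], [0, 0, 0]], "delta_rot": [[0, 0, 0], [0, 0, 0], [0, 0, 0]]}}

```text
time: 26.53
ee_pos: [479.5, -300.6, 30.8]
orientation: [-0.561, 0.592, -0.405, -0.413]
contact_force: [-0.5, 4.2, 9.2]
opening: 57.9
grip_force: 66.8
```

Request:
{"fn": "servo_tool", "kwargs": {"linear": [[0, 0, 0], [0, 0, 0], [0, 0, 0], [0, 0, 0], [0, 0, 0]], "delta_rot": [[0, 0, 0], [0, 0, 0], [0, 0, 0], [0, 0, 0], [0, 0, 0]], "fingers": 1}}

```text
time: 26.95
ee_pos: [479.2, -300.3, 28.8]
orientation: [-0.562, 0.592, -0.404, -0.412]
contact_force: [-0.1, 0.5, 0.3]
opening: 85.7
grip_force: 0.0
```

```bash
python3 - <<'E'
from h import *
s=st()
E
```

```text
t 26.95 p [ 479.2 -300.3   28.8] z [-0.035 -0.942 -0.334] y [-0.999  0.042 -0.015] q [ 0.01  0.96 -0.2   2.06  1.41  1.41  1.67] F [-0.1  0.5  0.3] op 85.7 gf 0.0
```

Request:
{"fn": "servo_tool", "kwargs": {"linear": [[0, 0, -0.15], [0, 0, -0.25], [0, 0, -0.3], [0.1, 0, -0.3], [0.2, 0, -0.2]], "delta_rot": [[0, 0, 0], [0, 0, 0], [0, 0, 0], [0, 0, 0], [0, 0, 0]]}}

```text
time: 27.37
ee_pos: [483.4, -172.6, 109.6]
orientation: [-0.564, 0.591, -0.403, -0.412]
contact_force: [0.7, -0.8, -0.1]
opening: 85.5
grip_force: 0.0
```

```bash
python3 - <<'E'
from fit import *
s=st()
for n in("top","scene"):
    p,d,c=look(n);W=cloud(d,c);H=hsv(p).astype(int);Z=W[...,2];cv2.imwrite(f"pics/{n}10.png",p[:,:,::-1]);np.save(f"pics/{n}10.npy",d)
    for nm,m in(('red',(H[...,1]>150)&((H[...,0]<5)|(H[...,0]>175))&(Z>60)&(Z<80)),('yel',(H[...,1]>150)&(H[...,0]>20)&(H[...,0]<33)&(Z>60)&(Z<75))):
        q=W[m]
        if len(q)>20:r=cv2.minEnclosingCircle(q[:,:2].astype(np.float32));print(n,nm,len(q),np.round(r[0],1),r[1],np.median(q,0))
M=hor(-55,20,-1);J=np.array([623.,38,34])
x,e=fitkin();q=np.array(s['joints'])
for a in(-78,-30,15):
    print(ik(J+a*M[:,2],M,q,x,.004))
go([560,60,170],M,s,wmax=6)
E
```

```text
t 27.37 p [ 483.4 -172.6  109.6] z [-0.032 -0.941 -0.336] y [-0.999  0.038 -0.012] q [-0.15  0.82 -0.33  2.02  1.17  1.57  1.76] F [ 0.7 -0.8 -0.1] op 85.5 gf 0.0
top red 270 [ 479.1 -287.6] 28.742523193359375 [ 479.43890997 -286.08185985   70.30267644]
top yel 254 [622.7  36.5] 28.295305252075195 [622.86341401  36.65691367  65.91979951]
scene red 123 [ 480.7 -283.9] 27.206192016601562 [ 484.54083397 -278.03757144   71.00057674]
scene yel 271 [624.6  39.9] 27.862913131713867 [625.96391551  42.89851432  66.85449945]
(array([-0.50991134,  0.93969101, -0.44317568,  1.98806134,  1.44353887,
        1.60623752,  1.7829999 ]), np.float64(9.128298393169053e-05), np.float64(7.376968470067641e-05))
(array([-0.45325419,  0.9625053 , -0.40495563,  1.99112536,  1.51944603,
        1.56193225,  1.78207668]), np.float64(9.645482350619013e-05), np.float64(8.333866004608472e-05))
(array([-0.40106296,  0.98604788, -0.36790301,  1.98462388,  1.59097553,
        1.52108304,  1.78368255]), np.float64(0.0001182590109023735), np.float64(9.701785203137477e-05))
n 7 rot [0.166, -0.003, -0.063] dist 252.0 ang 37.2
[[-0.027, -0.081, -0.288], [-0.025, -0.107, -0.279], [-0.021, -0.131, -0.269], [-0.017, -0.155, -0.257], [-0.012, -0.177, -0.242]]
[[-0.006, -0.198, -0.226], [0.0, -0.217, -0.208]]
```

The red jar stands on the mat at (480,-286), its cap top at 70 mm. Now the yellow jar.

Request:
{"fn": "servo_tool", "kwargs": {"linear": [[-0.025, -0.08, -0.29], [-0.025, -0.105, -0.28], [-0.02, -0.13, -0.27], [-0.015, -0.155, -0.255], [-0.01, -0.175, -0.24]], "delta_rot": [[0.165, 0, -0.065], [0.165, 0, -0.065], [0.165, 0, -0.065], [0.165, 0, -0.065], [0.165, 0, -0.065]]}}

```text
time: 27.88
ee_pos: [538.2, -9.4, 153.7]
orientation: [0.686, -0.441, 0.486, 0.314]
contact_force: [0.7, -0.8, -0.7]
opening: 85.2
grip_force: 0.0
```

Request:
{"fn": "servo_tool", "kwargs": {"linear": [[-0.005, -0.2, -0.225], [0, -0.215, -0.21], [0, 0, 0]], "delta_rot": [[0.165, 0, -0.065], [0.165, 0, -0.065], [0, 0, 0]]}}

```text
time: 28.13
ee_pos: [561.1, 61.7, 170.8]
orientation: [0.727, -0.372, 0.512, 0.267]
contact_force: [-0.5, 0.3, -0.6]
opening: 85.4
grip_force: 0.0
```

```bash
python3 - <<'E'
from fit import *
s=st();M=hor(-55,20,-1);J=np.array([623.6,38.3,34])
go(J-80*M[:,2],M,s,vmax=36)
E
```

```text
t 28.13 p [561.1  61.7 170.8] z [ 0.545 -0.769 -0.334] y [-0.814 -0.58   0.006] q [-0.44  0.71 -0.5   2.08  1.38  1.62  1.92] F [-0.5  0.3 -0.6] op 85.4 gf 0.0
n 4 rot [-0.003, -0.004, 0.004] dist 117.0 ang 0.8
[[-0.228, -0.081, 0.037], [-0.228, -0.08, 0.038], [-0.228, -0.08, 0.038], [-0.229, -0.079, 0.038]]
```

Request:
{"fn": "servo_tool", "kwargs": {"linear": [[-0.23, -0.08, 0.04], [-0.23, -0.08, 0.04], [-0.23, -0.08, 0.04], [-0.23, -0.08, 0.04], [0, 0, 0]], "delta_rot": [[0, 0, 0], [0, 0, 0], [0, 0, 0], [0, 0, 0], [0, 0, 0]]}}

```text
time: 28.55
ee_pos: [579.4, 91.9, 53.5]
orientation: [0.726, -0.374, 0.509, 0.273]
contact_force: [-1.3, -1.2, -0.5]
opening: 85.7
grip_force: 0.0
```

```bash
python3 - <<'E'
from fit import *
s=st();M=hor(-55,20,-1);J=np.array([623.6,38.3,34])
go(J+18*M[:,2],M,s,vmax=25)
p,d,c=look("wrist");H=hsv(p).astype(int);m=((H[...,1]>150)&(H[...,0]>20)&(H[...,0]<33)).astype(np.uint8)
n,l,t,ce=cv2.connectedComponentsWithStats(m);print([(t[i].tolist(),ce[i].round()) for i in range(1,n) if t[i,4]>100],'axis px',np.round(pix(c,J)),np.round(pix(c,J+[0,0,25])))
E
```

```text
t 28.55 p [579.4  91.9  53.5] z [ 0.534 -0.777 -0.334] y [-0.821 -0.57   0.015] q [-0.5   0.97 -0.44  1.96  1.43  1.63  1.79] F [-1.3 -1.2 -0.5] op 85.7 gf 0.0
n 4 rot [0.004, -0.004, 0.006] dist 90.0 ang 1.0
[[0.01, -0.013, 0.187], [0.01, -0.013, 0.187], [0.01, -0.012, 0.187], [0.011, -0.012, 0.187]]
[([210, 143, 85, 63, 4387], array([252., 174.])), ([216, 228, 74, 31, 758], array([252., 248.]))] axis px [252. 199.] [252. 171.]
```

Request:
{"fn": "servo_tool", "kwargs": {"linear": [[0.01, -0.01, 0.185], [0.01, -0.01, 0.185], [0.01, -0.01, 0.185], [0.01, -0.01, 0.185], [0, 0, 0]], "delta_rot": [[0, 0, 0.005], [0, 0, 0.005], [0, 0, 0.005], [0, 0, 0.005], [0, 0, 0]]}}

```text
time: 29.02
ee_pos: [633.9, 18.6, 36.5]
orientation: [0.72, -0.381, 0.513, 0.271]
contact_force: [-1.1, -0.5, 1.0]
opening: 85.2
grip_force: 0.0
```

```bash
python3 - <<'E'
from fit import *
s=st();M=hor(-55,20,-1);J=np.array([623.6,38.3,34])
go(J+18*M[:,2],M,s,vmax=25)
E
```

```text
t 29.02 p [633.9  18.6  36.5] z [ 0.532 -0.781 -0.327] y [-0.827 -0.562 -0.001] q [-0.38  0.99 -0.37  1.95  1.57  1.54  1.8 ] F [-1.1 -0.5  1. ] op 85.2 gf 0.0
n 1 rot [0.024, -0.03, -0.01] dist 11.0 ang 1.2
[[-0.083, -0.023, -0.017]]
```

Request:
{"fn": "servo_tool", "kwargs": {"linear": [[-0.04, -0.02, 0], [-0.03, 0, 0], [0, 0, 0]], "delta_rot": [[0.02, -0.03, -0.01], [0, 0, 0], [0, 0, 0]]}}

```text
time: 29.27
ee_pos: [632.7, 29.6, 26.9]
orientation: [0.729, -0.377, 0.507, 0.262]
contact_force: [-1.1, 1.2, -0.1]
opening: 85.2
grip_force: 0.0
```

```bash
python3 - <<'E'
from fit import *
s=st();M=hor(-55,20,-1);J=np.array([623.6,38.3,34])
go(J+18*M[:,2],M,s,vmax=25)
E
```

```text
t 29.27 p [632.7  29.6  26.9] z [ 0.542 -0.765 -0.348] y [-0.816 -0.578 -0.   ] q [-0.39  1.   -0.38  1.95  1.58  1.53  1.8 ] F [-1.1  1.2 -0.1] op 85.2 gf 0.0
n 1 rot [-0.01, 0.012, 0.004] dist 5.0 ang 0.5
[[0.021, 0.02, 0.033]]
```

Request:
{"fn": "servo_tool", "kwargs": {"linear": [[0.015, 0.02, 0.03], [0, 0, 0]], "delta_rot": [[0, 0, 0], [0, 0, 0]]}}

```text
time: 29.43
ee_pos: [633.2, 23.8, 27.5]
orientation: [0.729, -0.377, 0.508, 0.263]
contact_force: [0.8, -0.5, -0.2]
opening: 85.5
grip_force: 0.0
```

Request:
{"fn": "servo_tool", "kwargs": {"linear": [[0, 0, 0], [0, 0, 0], [0, 0, 0], [0, 0, 0], [0, 0, 0]], "delta_rot": [[0, 0, 0], [0, 0, 0], [0, 0, 0], [0, 0, 0], [0, 0, 0]], "fingers": 0, "grip_force": 60}}

```text
time: 29.85
ee_pos: [633.4, 24.3, 27.4]
orientation: [0.729, -0.377, 0.508, 0.263]
contact_force: [-1.5, 1.6, 3.5]
opening: 58.2
grip_force: 63.8
```

Request:
{"fn": "servo_tool", "kwargs": {"linear": [[0, 0, 0], [0, 0, 0], [0, 0, 0]], "delta_rot": [[0, 0, 0], [0, 0, 0], [0, 0, 0]]}}

```text
time: 30.1
ee_pos: [633.5, 24.3, 27.3]
orientation: [0.729, -0.377, 0.508, 0.263]
contact_force: [-3.6, 3.2, 5.5]
opening: 58.2
grip_force: 64.0
```

```bash
python3 - <<'E'
from h import *
s=st();s=log();np.save('gy.npy',np.r_[s['ee_pos'],s['orientation']]);z=R.from_quat(s['orientation']).as_matrix()
go(np.array(s['ee_pos'])+[0,0,60],z,s,n=3)
s['ee_pos']=np.array(s['ee_pos'])+[0,0,60]
go([560,-90,210],hor(-65,-3,-1),s,wmax=4.5)
E
```

```text
t 30.1 p [633.5  24.3  27.3] z [ 0.542 -0.766 -0.346] y [-0.816 -0.578  0.   ] q [-0.38  0.99 -0.37  1.96  1.58  1.52  1.8 ] F [-3.6  3.2  5.5] op 58.2 gf 64.0
n 3 rot [-0.0, 0.0, 0.0] dist 60.0 ang 0.0
[[0.156, 0.0, -0.058], [0.157, 0.0, -0.058], [0.156, 0.0, -0.057]]
n 6 rot [-0.057, 0.129, 0.009] dist 183.0 ang 25.4
[[0.184, 0.175, 0.007], [0.184, 0.174, 0.025], [0.183, 0.172, 0.043], [0.18, 0.169, 0.06], [0.176, 0.167, 0.077]]
[[0.171, 0.163, 0.093]]
```

Request:
{"fn": "servo_tool", "kwargs": {"linear": [[0.155, 0, -0.06], [0.155, 0, -0.06], [0.155, 0, -0.055], [0, 0, 0]], "delta_rot": [[0, 0, 0], [0, 0, 0], [0, 0, 0], [0, 0, 0]]}}

```text
time: 30.43
ee_pos: [634.0, 24.5, 89.1]
orientation: [0.728, -0.378, 0.508, 0.262]
contact_force: [0.6, 0.3, -2.8]
opening: 58.2
grip_force: 64.9
```

Request:
{"fn": "servo_tool", "kwargs": {"linear": [[0.185, 0.175, 0.005], [0.185, 0.175, 0.025], [0.185, 0.17, 0.045], [0.18, 0.17, 0.06], [0.175, 0.165, 0.075]], "delta_rot": [[-0.055, 0.13, 0.01], [-0.055, 0.13, 0.01], [-0.055, 0.13, 0.01], [-0.055, 0.13, 0.01], [-0.055, 0.13, 0.01]]}}

```text
time: 30.85
ee_pos: [571.5, -71.7, 188.8]
orientation: [0.606, -0.372, 0.599, 0.369]
contact_force: [-0.0, 0.3, -2.2]
opening: 58.4
grip_force: 65.0
```

Request:
{"fn": "servo_tool", "kwargs": {"linear": [[0.17, 0.165, 0.095], [0, 0, 0], [0, 0, 0]], "delta_rot": [[-0.055, 0.13, 0.01], [0, 0, 0], [0, 0, 0.2]]}}

```text
time: 31.1
ee_pos: [559.5, -91.2, 208.4]
orientation: [0.56, -0.398, 0.633, 0.356]
contact_force: [-0.4, 1.2, -2.4]
opening: 58.2
grip_force: 65.0
```

```bash
python3 - <<'E'
from h import *
s=st();G=R.from_quat(np.load('gy.npy')[3:]);print('jar axis',R.from_quat(s['orientation']).apply(G.inv().apply([0,0,1])))
E
```

```text
t 31.1 p [559.5 -91.2 208.4] z [ 0.426 -0.903  0.055] y [-0.897 -0.429 -0.105] q [-0.43  0.86 -0.21  2.14  1.47  1.8   1.6 ] F [-0.4  1.2 -2.4] op 58.2 gf 65.0
jar axis [-0.25913226  0.31640346  0.91254552]
```

Same pose as before. Rolling +174° (25 rows of 0.232), then holding.

Request:
{"fn": "servo_tool", "kwargs": {"linear": [[0, 0, 0], [0, 0, 0], [0, 0, 0], [0, 0, 0], [0, 0, 0]], "delta_rot": [[0, 0, 0.23], [0, 0, 0.23], [0, 0, 0.23], [0, 0, 0.23], [0, 0, 0.23]]}}

```text
time: 31.52
ee_pos: [560.1, -90.1, 207.9]
orientation: [0.415, -0.549, 0.71, 0.149]
contact_force: [0.9, -0.4, -2.2]
opening: 58.8
grip_force: 65.0
```

Request:
{"fn": "servo_tool", "kwargs": {"linear": [[0, 0, 0], [0, 0, 0], [0, 0, 0], [0, 0, 0], [0, 0, 0]], "delta_rot": [[0, 0, 0.23], [0, 0, 0.23], [0, 0, 0.23], [0, 0, 0.23], [0, 0, 0.23]]}}

```text
time: 31.93
ee_pos: [560.1, -90.1, 207.9]
orientation: [0.234, -0.647, 0.722, -0.069]
contact_force: [0.5, -0.2, -2.2]
opening: 58.2
grip_force: 65.0
```

Request:
{"fn": "servo_tool", "kwargs": {"linear": [[0, 0, 0], [0, 0, 0], [0, 0, 0], [0, 0, 0], [0, 0, 0]], "delta_rot": [[0, 0, 0.23], [0, 0, 0.23], [0, 0, 0.23], [0, 0, 0.23], [0, 0, 0.23]]}}

```text
time: 32.35
ee_pos: [560.1, -90.2, 207.9]
orientation: [-0.032, 0.688, -0.669, 0.28]
contact_force: [-0.6, 0.5, -2.0]
opening: 58.3
grip_force: 65.0
```

Request:
{"fn": "servo_tool", "kwargs": {"linear": [[0, 0, 0], [0, 0, 0], [0, 0, 0], [0, 0, 0], [0, 0, 0]], "delta_rot": [[0, 0, 0.23], [0, 0, 0.23], [0, 0, 0.23], [0, 0, 0.23], [0, 0, 0.23]]}}

```text
time: 32.77
ee_pos: [560.1, -90.1, 207.9]
orientation: [0.174, 0.666, -0.556, 0.466]
contact_force: [-0.1, 0.2, -1.6]
opening: 58.5
grip_force: 65.0
```

Request:
{"fn": "servo_tool", "kwargs": {"linear": [[0, 0, 0], [0, 0, 0], [0, 0, 0], [0, 0, 0], [0, 0, 0]], "delta_rot": [[0, 0, 0.23], [0, 0, 0.23], [0, 0, 0.23], [0, 0, 0.23], [0, 0, 0.23]]}}

```text
time: 33.18
ee_pos: [560.1, -90.1, 207.9]
orientation: [0.363, 0.584, -0.393, 0.61]
contact_force: [0.5, 0.3, -2.0]
opening: 58.3
grip_force: 65.0
```

```bash
python3 - <<'E'
from h import *
s=st();G=R.from_quat(np.load('gy.npy')[3:]);print('jar axis',R.from_quat(s['orientation']).apply(G.inv().apply([0,0,1])))
p,d,c=look("scene");cv2.imwrite("pics/s11.png",cv2.resize(p[60:260,120:380,::-1],(780,600)))
E
```

```text
t 33.18 p [560.1 -90.1 207.9] z [ 0.427 -0.903  0.053] y [ 0.904  0.427 -0.016] q [-0.43  0.86 -0.22  2.14  1.47  1.8  -1.41] F [ 0.5  0.3 -2. ] op 58.3 gf 65.0
jar axis [-0.14047354  0.26162361 -0.95489281]
```

View pics/s11.png

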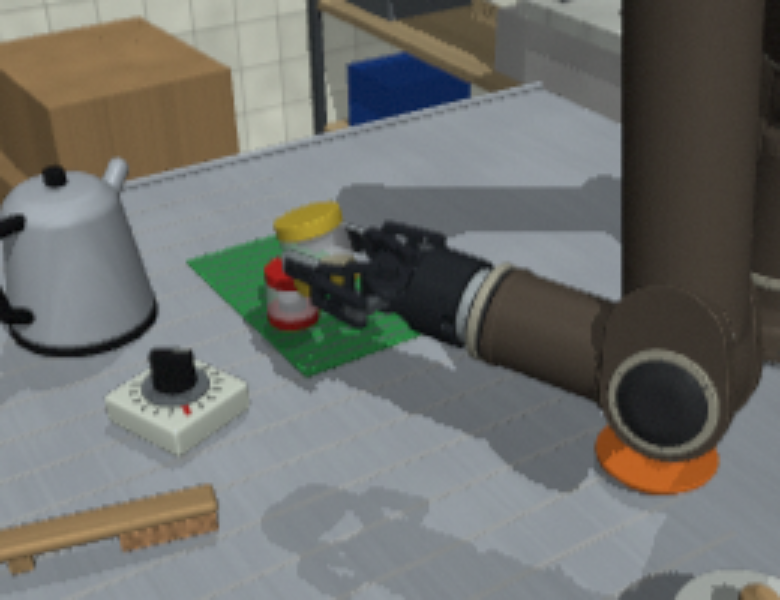

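The yellow jar is inverted at (310,245) in the crop, 17° off straight down. The red jar stands on the mat at (292,295). I'll hold for about 2 s, then roll back.

Request:
{"fn": "servo_tool", "kwargs": {"linear": [[0, 0, 0], [0, 0, 0], [0, 0, 0], [0, 0, 0], [0, 0, 0]], "delta_rot": [[0, 0, 0], [0, 0, 0], [0, 0, 0], [0, 0, 0], [0, 0, 0]]}}

```text
time: 33.65
ee_pos: [559.9, -90.3, 209.3]
orientation: [0.361, 0.585, -0.396, 0.609]
contact_force: [-0.0, 0.3, -2.7]
opening: 58.6
grip_force: 65.0
```

Request:
{"fn": "servo_tool", "kwargs": {"linear": [[0, 0, 0], [0, 0, 0], [0, 0, 0], [0, 0, 0], [0, 0, 0]], "delta_rot": [[0, 0, 0], [0, 0, 0], [0, 0, 0], [0, 0, 0], [0, 0, 0]]}}

```text
time: 34.07
ee_pos: [559.8, -90.3, 209.5]
orientation: [0.362, 0.585, -0.395, 0.609]
contact_force: [0.3, 0.9, -2.6]
opening: 58.2
grip_force: 65.0
```

Request:
{"fn": "servo_tool", "kwargs": {"linear": [[0, 0, 0], [0, 0, 0], [0, 0, 0], [0, 0, 0], [0, 0, 0]], "delta_rot": [[0, 0, 0], [0, 0, 0], [0, 0, 0], [0, 0, 0], [0, 0, 0]]}}

```text
time: 34.48
ee_pos: [559.8, -90.3, 209.5]
orientation: [0.362, 0.584, -0.395, 0.609]
contact_force: [0.0, -0.3, -1.6]
opening: 58.1
grip_force: 65.0
```

Request:
{"fn": "servo_tool", "kwargs": {"linear": [[0, 0, 0], [0, 0, 0], [0, 0, 0], [0, 0, 0], [0, 0, 0]], "delta_rot": [[0, 0, 0], [0, 0, 0], [0, 0, 0], [0, 0, 0], [0, 0, 0]]}}

```text
time: 34.9
ee_pos: [559.8, -90.3, 209.5]
orientation: [0.362, 0.585, -0.395, 0.609]
contact_force: [-0.8, 0.0, -1.8]
opening: 58.1
grip_force: 65.0
```

Request:
{"fn": "servo_tool", "kwargs": {"linear": [[0, 0, 0], [0, 0, 0], [0, 0, 0], [0, 0, 0], [0, 0, 0]], "delta_rot": [[0, 0, 0], [0, 0, 0], [0, 0, 0], [0, 0, 0], [0, 0, 0]]}}

```text
time: 35.32
ee_pos: [559.8, -90.3, 209.5]
orientation: [0.362, 0.584, -0.395, 0.609]
contact_force: [0.1, 0.7, -2.0]
opening: 58.6
grip_force: 65.0
```

Request:
{"fn": "servo_tool", "kwargs": {"linear": [[0, 0, 0], [0, 0, 0], [0, 0, 0], [0, 0, 0], [0, 0, 0]], "delta_rot": [[0, 0, -0.23], [0, 0, -0.23], [0, 0, -0.23], [0, 0, -0.23], [0, 0, -0.23]]}}

```text
time: 35.73
ee_pos: [559.8, -90.3, 209.5]
orientation: [0.17, 0.666, -0.56, 0.463]
contact_force: [-0.5, -0.9, -2.7]
opening: 58.3
grip_force: 65.0
```

Request:
{"fn": "servo_tool", "kwargs": {"linear": [[0, 0, 0], [0, 0, 0], [0, 0, 0], [0, 0, 0], [0, 0, 0]], "delta_rot": [[0, 0, -0.23], [0, 0, -0.23], [0, 0, -0.23], [0, 0, -0.23], [0, 0, -0.23]]}}

```text
time: 36.15
ee_pos: [559.8, -90.3, 209.5]
orientation: [-0.035, 0.686, -0.672, 0.276]
contact_force: [-0.0, -0.5, -1.5]
opening: 58.1
grip_force: 65.0
```

Request:
{"fn": "servo_tool", "kwargs": {"linear": [[0, 0, 0], [0, 0, 0], [0, 0, 0], [0, 0, 0], [0, 0, 0]], "delta_rot": [[0, 0, -0.23], [0, 0, -0.23], [0, 0, -0.23], [0, 0, -0.23], [0, 0, -0.23]]}}

```text
time: 36.57
ee_pos: [559.8, -90.3, 209.5]
orientation: [0.237, -0.645, 0.723, -0.064]
contact_force: [-0.3, 0.1, -2.5]
opening: 58.2
grip_force: 65.0
```

Request:
{"fn": "servo_tool", "kwargs": {"linear": [[0, 0, 0], [0, 0, 0], [0, 0, 0], [0, 0, 0], [0, 0, 0]], "delta_rot": [[0, 0, -0.23], [0, 0, -0.23], [0, 0, -0.23], [0, 0, -0.23], [0, 0, -0.23]]}}

```text
time: 36.98
ee_pos: [559.8, -90.3, 209.5]
orientation: [0.418, -0.546, 0.71, 0.153]
contact_force: [-0.5, 0.1, -3.4]
opening: 58.2
grip_force: 65.0
```

Request:
{"fn": "servo_tool", "kwargs": {"linear": [[0, 0, 0], [0, 0, 0], [0, 0, 0], [0, 0, 0], [0, 0, 0]], "delta_rot": [[0, 0, -0.23], [0, 0, -0.23], [0, 0, -0.23], [0, 0, -0.23], [0, 0, -0.23]]}}

```text
time: 37.4
ee_pos: [559.8, -90.3, 209.5]
orientation: [0.561, -0.397, 0.633, 0.357]
contact_force: [0.0, -0.0, -2.4]
opening: 58.1
grip_force: 65.0
```

```bash
python3 - <<'E'
from fit import *
s=st();g=np.load('gy.npy');G=R.from_quat(g[3:])
D=R.from_euler('z',-37,degrees=True);M=(D*G).as_matrix();off=D.apply(g[:3]-[623.6,38.3,0]);print(off,M[:,2])
tgt=np.array([478,-211,4])+off;print(tgt)
go(tgt+[0,0,80],M,s,wmax=5.5)
s['ee_pos']=tgt+[0,0,80];s['orientation']=R.from_matrix(M).as_quat();go(tgt+[0,0,8],M,s,vmax=20)
E
```

```text
t 37.4 p [559.8 -90.3 209.5] z [ 0.426 -0.903  0.055] y [-0.897 -0.43  -0.103] q [-0.44  0.85 -0.21  2.14  1.47  1.8   1.61] F [ 0.  -0.  -2.4] op 58.1 gf 65.0
[ -0.55569833 -17.10970396  27.33343616] [-0.02802046 -0.93768599 -0.34635218]
[ 477.44430167 -228.10970396   31.33343616]
n 7 rot [-0.133, -0.103, -0.008] dist 188.0 ang 35.4
[[-0.105, 0.171, 0.1], [-0.1, 0.162, 0.117], [-0.094, 0.153, 0.133], [-0.088, 0.143, 0.149], [-0.08, 0.132, 0.163]]
[[-0.071, 0.12, 0.175], [-0.061, 0.108, 0.187]]
n 4 rot [0.0, -0.0, 0.0] dist 72.0 ang 0.0
[[-0.141, -0.0, 0.052], [-0.141, -0.0, 0.052], [-0.14, -0.0, 0.052], [-0.141, -0.0, 0.052]]
```

Request:
{"fn": "servo_tool", "kwargs": {"linear": [[-0.1, 0.175, 0.1], [-0.1, 0.17, 0.12], [-0.095, 0.16, 0.135], [-0.09, 0.15, 0.15], [-0.08, 0.14, 0.165]], "delta_rot": [[-0.135, -0.105, -0.01], [-0.135, -0.105, -0.01], [-0.135, -0.105, -0.01], [-0.135, -0.105, -0.01], [-0.135, -0.105, -0.01]]}}

```text
time: 37.82
ee_pos: [497.0, -190.6, 137.8]
orientation: [0.575, -0.542, 0.466, 0.397]
contact_force: [0.6, -0.6, -1.9]
opening: 58.2
grip_force: 65.0
```

Request:
{"fn": "servo_tool", "kwargs": {"linear": [[-0.07, 0.13, 0.18], [-0.06, 0.12, 0.19], [0, 0, 0], [0, 0, 0]], "delta_rot": [[-0.13, -0.1, -0.01], [-0.13, -0.1, -0.01], [0, 0, 0], [0, 0, 0]]}}

```text
time: 38.15
ee_pos: [470.3, -232.5, 110.7]
orientation: [-0.572, 0.59, -0.396, -0.41]
contact_force: [0.6, -0.2, -2.6]
opening: 58.6
grip_force: 65.5
```

```bash
python3 - <<'E'
from h import *
s=st();g=np.load('gy.npy');G=R.from_quat(g[3:])
D=R.from_euler('z',-37,degrees=True);M=(D*G).as_matrix();print('jar axis',R.from_quat(s['orientation']).apply(G.inv().apply([0,0,1])))
go([469.5,-232.3,45],M,s,vmax=20)
p,d,c=look("top");W=cloud(d,c);H=hsv(p).astype(int);Z=W[...,2]
for nm,m in(('red',(H[...,1]>150)&((H[...,0]<5)|(H[...,0]>175))&(Z>60)&(Z<80)),('yel',(H[...,1]>150)&(H[...,0]>20)&(H[...,0]<33)&(Z>85)&(Z<180))):
    q=W[m];print(nm,len(q),np.median(q,0),cv2.minEnclosingCircle(q[:,:2].astype(np.float32)) if len(q) else '')
g=(H[...,1]>120)&(H[...,0]>50)&(H[...,0]<80)&(np.abs(Z)<15);print('mat',np.percentile(W[g],[.5,99.5],axis=0))
E
```

```text
t 38.15 p [ 470.3 -232.5  110.7] z [-0.031 -0.936 -0.349] y [-0.999  0.032  0.002] q [-0.09  0.78 -0.25  2.1   1.24  1.47  1.79] F [ 0.6 -0.2 -2.6] op 58.6 gf 65.5
jar axis [ 0.00152378 -0.00325316  0.99999355]
n 4 rot [0.001, 0.002, 0.0] dist 66.0 ang 0.3
[[-0.128, 0.001, 0.048], [-0.129, 0.002, 0.047], [-0.129, 0.001, 0.047], [-0.128, 0.002, 0.047]]
red 244 [ 479.84776711 -288.53296265   70.66989428] ((479.2740783691406, -288.8049621582031), 28.68105697631836)
yel 325 [ 470.87889587 -217.41609253  149.66698152] ((470.8597106933594, -217.578125), 29.14582633972168)
mat [[ 370.1959401  -485.69677162   -1.79155563]
 [ 527.3671899  -181.29311763   11.16325887]]
```

Request:
{"fn": "servo_tool", "kwargs": {"linear": [[-0.13, 0, 0.045], [-0.13, 0, 0.045], [-0.13, 0, 0.045], [-0.13, 0, 0.045], [0, 0, 0]], "delta_rot": [[0, 0, 0], [0, 0, 0], [0, 0, 0], [0, 0, 0], [0, 0, 0]]}}

```text
time: 38.62
ee_pos: [470.9, -227.3, 41.7]
orientation: [-0.575, 0.587, -0.396, -0.409]
contact_force: [-0.1, -0.1, -2.1]
opening: 58.1
grip_force: 65.5
```

Request:
{"fn": "servo_tool", "kwargs": {"linear": [[-0.04, 0, 0.015], [-0.03, 0, 0.01], [0, 0, 0], [0, 0, 0]], "delta_rot": [[0, 0, 0], [0, 0, 0], [0, 0, 0], [0, 0, 0]]}}

```text
time: 38.95
ee_pos: [471.2, -228.7, 35.9]
orientation: [-0.573, 0.589, -0.397, -0.409]
contact_force: [0.6, -0.4, -2.5]
opening: 58.6
grip_force: 65.5
```

```bash
python3 - <<'E'
from h import *
s=st();g=np.load('gy.npy');G=R.from_quat(g[3:]);print('jar axis',R.from_quat(s['orientation']).apply(G.inv().apply([0,0,1])))
E
```

```text
t 38.95 p [ 471.2 -228.7   35.9] z [-0.027 -0.936 -0.35 ] y [-1.     0.028  0.002] q [-0.11  0.93 -0.23  2.07  1.28  1.44  1.67] F [ 0.6 -0.4 -2.5] op 58.6 gf 65.5
jar axis [ 0.00146957 -0.00408887  0.99999056]
```

Request:
{"fn": "servo_tool", "kwargs": {"linear": [[-0.005, 0, 0.04], [-0.01, 0, 0], [0, 0, 0], [0, 0, 0]], "delta_rot": [[0, 0, 0], [0, 0, 0], [0, 0, 0], [0, 0, 0]]}}

```text
time: 39.28
ee_pos: [470.8, -233.0, 32.2]
orientation: [-0.573, 0.589, -0.396, -0.409]
contact_force: [0.1, -0.1, -2.4]
opening: 58.3
grip_force: 65.4
```

Request:
{"fn": "servo_tool", "kwargs": {"linear": [[-0.012, 0, 0.005], [0, 0, 0], [0, 0, 0]], "delta_rot": [[0, 0, 0], [0, 0, 0], [0, 0, 0]]}}

```text
time: 39.53
ee_pos: [470.9, -232.9, 31.3]
orientation: [-0.573, 0.589, -0.397, -0.41]
contact_force: [-1.6, 4.2, 5.1]
opening: 57.8
grip_force: 66.0
```

Contact. Release, back out and lift.

Request:
{"fn": "servo_tool", "kwargs": {"linear": [[0, 0, 0], [0, 0, 0], [0, 0, 0], [0, 0, 0], [0, 0, 0]], "delta_rot": [[0, 0, 0], [0, 0, 0], [0, 0, 0], [0, 0, 0], [0, 0, 0]], "fingers": 1}}

```text
time: 39.95
ee_pos: [470.8, -232.9, 30.3]
orientation: [-0.573, 0.589, -0.396, -0.409]
contact_force: [-1.1, 0.2, -0.5]
opening: 85.0
grip_force: 0.0
```

Request:
{"fn": "servo_tool", "kwargs": {"linear": [[0, 0, -0.15], [0, 0, -0.25], [0, 0, -0.3], [0.15, 0, -0.25], [0.25, 0, -0.15]], "delta_rot": [[0, 0, 0], [0, 0, 0], [0, 0, 0], [0, 0, 0], [0, 0, 0]]}}

```text
time: 40.37
ee_pos: [474.4, -121.9, 120.4]
orientation: [-0.576, 0.587, -0.396, -0.409]
contact_force: [0.7, -0.9, -0.2]
opening: 85.4
grip_force: 0.0
```

Request:
{"fn": "servo_tool", "kwargs": {"linear": [[0.3, 0, 0], [0.3, 0, 0], [0.3, 0, 0], [0, 0, 0]], "delta_rot": [[0, 0, 0], [0, 0, 0], [0, 0, 0], [0, 0, 0]]}}

```text
time: 40.7
ee_pos: [473.6, -166.1, 228.5]
orientation: [-0.57, 0.591, -0.398, -0.409]
contact_force: [0.6, -0.1, 0.2]
opening: 85.4
grip_force: 0.0
```

```bash
python3 - <<'E'
from h import *
s=st()
for n in("top","scene"):
    p,d,c=look(n);W=cloud(d,c);H=hsv(p).astype(int);Z=W[...,2];cv2.imwrite(f"pics/{n}12.png",p[:,:,::-1]);np.save(f"pics/{n}12.npy",d)
    for nm,m in(('red',(H[...,1]>150)&((H[...,0]<5)|(H[...,0]>175))&(Z>60)&(Z<80)),('yel',(H[...,1]>150)&(H[...,0]>20)&(H[...,0]<33)&(Z>60)&(Z<80))):
        q=W[m]
        if len(q)>20:r=cv2.minEnclosingCircle(q[:,:2].astype(np.float32));print(n,nm,len(q),np.round(r[0],1),round(r[1],1),np.median(q,0).round(1))
    m=(H[...,2]<70)&(Z>62)&(Z<90)&(np.hypot(W[...,0]-663,W[...,1]+187)<40);q=W[m];print('dial',np.median(q,0).round(1),cv2.minAreaRect(q[:,:2].astype(np.float32)))
    if n=="scene":
        u,v=pix(c,[663,-187,50]);u,v=int(u),int(v);a=p[v-40:v+40,u-50:u+50]
    else:
        u,v=pix(c,[663,-187,50]);u,v=int(u),int(v);b=p[v-40:v+40,u-50:u+50]
k=np.hstack([cv2.resize(i[:,:,::-1],(400,320),interpolation=cv2.INTER_CUBIC) for i in(a,b)]);cv2.imwrite("pics/dial12.png",k)
E
```

```text
t 40.7 p [ 473.6 -166.1  228.5] z [-0.028 -0.937 -0.349] y [-0.999  0.032 -0.005] q [-0.16  0.57 -0.34  2.04  1.09  1.63  1.98] F [ 0.6 -0.1  0.2] op 85.4 gf 0.0
top red 263 [ 479.2 -288.2] 28.7 [ 479.7 -286.5   70.5]
top yel 265 [ 494.6 -169.3] 27.9 [ 495.  -169.9   69.5]
dial [ 663.  -188.2   77.7] ((661.69287109375, -187.37908935546875), (13.460210800170898, 40.76108169555664), 54.39680099487305)
scene red 140 [ 481.9 -282.8] 27.6 [ 484.3 -276.    70.9]
scene yel 184 [ 494.7 -173.1] 30.3 [ 498.2 -165.3   70.5]
dial [ 664.  -181.2   72.8] ((664.14453125, -183.3760223388672), (11.83166790008545, 40.61927795410156), 54.71476364135742)
```

View pics/dial12.png

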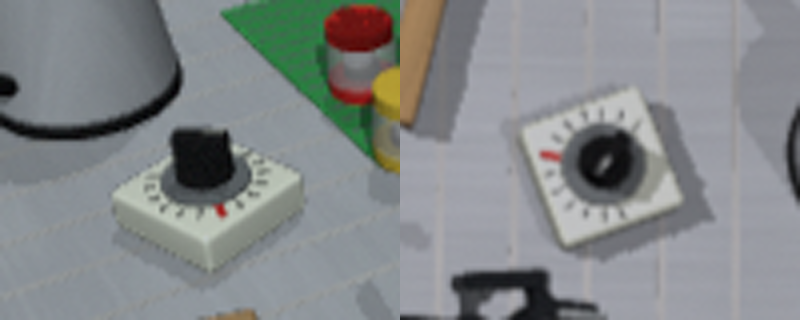

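The red and yellow caps are both in view, but the yellow jar is no longer where I released it: it has moved to about (495,-170), at the mat's edge. In the dial crop the red tick is at (548,156) in the top view, and the bar's white line is near (603,165). I'll look at the yellow jar closely.

```bash
python3 - <<'E'
from h import *
a=cv2.imread("pics/scene12.png");b=cv2.imread("pics/top12.png")
k=np.hstack([cv2.resize(a[110:260,150:300],(400,400),interpolation=cv2.INTER_CUBIC),cv2.resize(b[150:250,270:370],(400,400),interpolation=cv2.INTER_CUBIC)]);cv2.imwrite("pics/y12.png",k)
for n in("top","scene"):
    c=imaging.camera_params(n);p=cv2.imread(f"pics/{n}12.png")[:,:,::-1].copy();H=hsv(p).astype(int);W=cloud(np.load(f"pics/{n}12.npy"),c)
    m=(H[...,1]>150)&(H[...,0]>20)&(H[...,0]<33)&(W[...,2]>64)&(W[...,2]<80);m=cv2.erode(m.astype(np.uint8),np.ones((3,3)))>0;q=W[m];print(n,np.linalg.lstsq(np.c_[q[:,:2]-[495,-170],np.ones(len(q))],q[:,2],rcond=None)[0])
E
```

```text
top [ 3.88867396e-03 -1.22494111e-01  6.99965407e+01]
scene [ 1.66791124e-02 -6.99246645e-02  7.10095009e+01]
```

View pics/y12.png

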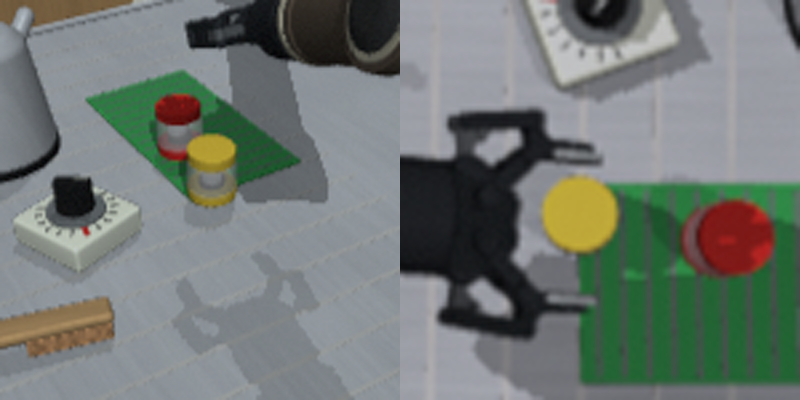

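The yellow jar straddles the mat's near edge at (580,215) in the right half, leaning about 5° towards +y. I'll pick it up again and set it wholly on the mat.

```bash
python3 - <<'E'
from h import *
s=st();M=hor(-92,18,-1);J=np.array([495,-173.5,37])
go([487,-90,150],M,s,vmax=36)
s['ee_pos']=np.array([487,-90,150.]);s['orientation']=R.from_matrix(M).as_quat()
go(J-80*M[:,2],M,s,vmax=32)
E
```

```text
t 40.8 p [ 473.2 -164.4  223.9] z [-0.028 -0.936 -0.351] y [-1.     0.03  -0.001] q [-0.16  0.58 -0.34  2.04  1.09  1.63  1.97] F [-0.2  1.3  0. ] op 85.6 gf 0.0
n 3 rot [-0.003, 0.028, 0.001] dist 106.0 ang 2.6
[[-0.265, -0.032, -0.122], [-0.263, -0.032, -0.126], [-0.262, -0.031, -0.131]]
n 3 rot [0.0, 0.0, 0.0] dist 89.0 ang 0.0
[[-0.227, -0.03, 0.094], [-0.227, -0.03, 0.095], [-0.227, -0.031, 0.094]]
```

Request:
{"fn": "servo_tool", "kwargs": {"linear": [[-0.265, -0.03, -0.12], [-0.265, -0.03, -0.125], [-0.26, -0.03, -0.13], [0, 0, 0]], "delta_rot": [[0, 0.03, 0], [0, 0.03, 0], [0, 0.03, 0], [0, 0, 0]], "fingers": 1}}

```text
time: 41.13
ee_pos: [485.3, -85.1, 140.6]
orientation: [-0.568, 0.576, -0.408, -0.424]
contact_force: [-0.9, 0.3, 0.2]
opening: 85.7
grip_force: 0.0
```

Request:
{"fn": "servo_tool", "kwargs": {"linear": [[-0.22, -0.03, 0.09], [-0.22, -0.03, 0.09], [-0.22, -0.03, 0.09], [0, 0, 0], [0, 0, 0]], "delta_rot": [[0, 0, 0], [0, 0, 0], [0, 0, 0], [0, 0, 0], [0, 0, 0]]}}

```text
time: 41.55
ee_pos: [495.2, -97.2, 61.8]
orientation: [-0.564, 0.578, -0.409, -0.425]
contact_force: [0.4, 0.2, 0.7]
opening: 85.6
grip_force: 0.0
```

```bash
python3 - <<'E'
from h import *
s=st();M=hor(-92,18,-1);J=np.array([495,-173.5,37])
go(J+16*M[:,2],M,s,vmax=25)
p,d,c=look("wrist");H=hsv(p).astype(int);m=((H[...,1]>150)&(H[...,0]>20)&(H[...,0]<33)).astype(np.uint8)
n,l,t,ce=cv2.connectedComponentsWithStats(m);print([(t[i].tolist(),ce[i].round()) for i in range(1,n) if t[i,4]>100],'axis px',np.round(pix(c,J)),np.round(pix(c,J+[0,0,25])))
E
```

```text
t 41.55 p [495.2 -97.2  61.8] z [-0.03  -0.952 -0.304] y [-1.     0.029  0.007] q [-0.29  0.96 -0.31  1.91  1.09  1.62  1.72] F [0.4 0.2 0.7] op 85.6 gf 0.0
n 4 rot [-0.002, -0.003, 0.004] dist 96.0 ang 0.6
[[-0.001, -0.004, 0.2], [-0.001, -0.005, 0.2], [-0.001, -0.005, 0.201], [0.0, -0.005, 0.2]]
[([217, 147, 82, 68, 4533], array([257., 180.])), ([222, 230, 71, 30, 576], array([257., 249.]))] axis px [258. 202.] [258. 174.]
```

Request:
{"fn": "servo_tool", "kwargs": {"linear": [[0, -0.005, 0.2], [0, -0.005, 0.2], [0, -0.005, 0.2], [0, -0.005, 0.19], [0, 0, 0]], "delta_rot": [[0, 0, 0], [0, 0, 0], [0, 0, 0], [0, 0, 0], [0, 0, 0]]}}

```text
time: 42.02
ee_pos: [495.0, -191.7, 36.3]
orientation: [-0.561, 0.58, -0.41, -0.425]
contact_force: [-0.7, -0.7, 0.2]
opening: 85.2
grip_force: 0.0
```

```bash
python3 - <<'E'
from h import *
s=st();M=hor(-92,18,-1);J=np.array([495,-173.5,37])
go(J+16*M[:,2],M,s,vmax=25)
E
```

```text
t 42.02 p [ 495.  -191.7   36.3] z [-0.032 -0.953 -0.302] y [-0.999  0.033  0.002] q [-0.18  0.98 -0.24  1.97  1.22  1.52  1.69] F [-0.7 -0.7  0.2] op 85.2 gf 0.0
n 1 rot [-0.002, -0.013, 0.004] dist 5.0 ang 0.4
[[-0.041, 0.005, -0.013]]
```

Close the gripper and lift straight up.

Request:
{"fn": "servo_tool", "kwargs": {"linear": [[-0.025, 0, 0], [0, 0, 0], [0, 0, 0], [0, 0, 0], [0, 0, 0]], "delta_rot": [[0, 0, 0], [0, 0, 0], [0, 0, 0], [0, 0, 0], [0, 0, 0]], "fingers": 0, "grip_force": 60}}

```text
time: 42.43
ee_pos: [497.0, -184.9, 32.4]
orientation: [-0.564, 0.579, -0.411, -0.422]
contact_force: [-0.6, 4.9, 6.6]
opening: 58.0
grip_force: 63.2
```

Request:
{"fn": "servo_tool", "kwargs": {"linear": [[0, 0, 0], [0, 0, 0], [0, 0, 0]], "delta_rot": [[0, 0, 0], [0, 0, 0], [0, 0, 0]]}}

```text
time: 42.68
ee_pos: [497.0, -184.9, 32.4]
orientation: [-0.564, 0.579, -0.411, -0.423]
contact_force: [-0.4, 4.4, 6.4]
opening: 58.3
grip_force: 63.2
```

Request:
{"fn": "servo_tool", "kwargs": {"linear": [[0.15, 0, -0.05], [0.15, 0, -0.05], [0.15, 0, -0.05], [0, 0, 0], [0, 0, 0]], "delta_rot": [[0, 0, 0], [0, 0, 0], [0, 0, 0], [0, 0, 0], [0, 0, 0]]}}

```text
time: 43.1
ee_pos: [496.9, -184.8, 88.5]
orientation: [-0.564, 0.58, -0.41, -0.422]
contact_force: [-0.6, -0.2, -2.4]
opening: 58.3
grip_force: 64.9
```

```bash
python3 - <<'E'
from h import *
s=st()
for n in("top","scene"):
    p,d,c=look(n);W=cloud(d,c);H=hsv(p).astype(int);Z=W[...,2];
    for nm,m in(('red',(H[...,1]>150)&((H[...,0]<5)|(H[...,0]>175))&(Z>60)&(Z<80)),('yel',(H[...,1]>150)&(H[...,0]>20)&(H[...,0]<33)&(Z>100)&(Z<150))):
        q=W[m]
        if len(q)>20:
            r=cv2.minEnclosingCircle(q[:,:2].astype(np.float32));print(n,nm,len(q),np.round(r[0],1),round(r[1],1),np.median(q,0).round(1))
            e=cv2.erode(m.astype(np.uint8),np.ones((3,3)))>0;q=W[e];print(np.linalg.lstsq(np.c_[q[:,:2]-np.median(q[:,:2],0),np.ones(len(q))],q[:,2],rcond=None)[0])
E
```

```text
t 43.1 p [ 496.9 -184.8   88.5] z [-0.026 -0.951 -0.308] y [-1.     0.028  0.   ] q [-0.18  0.88 -0.26  2.    1.19  1.54  1.77] F [-0.6 -0.2 -2.4] op 58.3 gf 64.9
top red 270 [ 479.2 -288.2] 28.8 [ 479.4 -285.7   70.3]
[-1.25308233e-02  2.33713609e-02  7.07090400e+01]
top yel 297 [ 497.1 -169.2] 29.4 [ 497.1 -170.5  125.6]
[-1.91765207e-02 -1.30866808e-01  1.25694578e+02]
scene red 94 [ 483.3 -284.4] 26.3 [ 490.9 -281.    71. ]
[-5.30255382e-02 -7.87302173e-02  7.06260445e+01]
scene yel 220 [ 500.4 -151.3] 43.7 [ 500.5 -161.5  125.1]
[-3.66574921e-02 -1.80525318e-01  1.24091075e+02]
```

```bash
python3 - <<'E'
from h import *
s=st();M=(R.from_euler('x',6.3,degrees=True)*R.from_quat(s['orientation'])).as_matrix();print(M[:,2]);np.save('M.npy',M)
go([465,-227.2,75],M,s,n=4)
E
```

```text
t 43.2 p [ 496.4 -185.2   87.4] z [-0.027 -0.951 -0.307] y [-1.     0.028  0.003] q [-0.18  0.88 -0.26  2.    1.19  1.54  1.77] F [ 0.6  0.2 -1.3] op 58.0 gf 64.9
[-0.02748978 -0.91187854 -0.40953856]
n 4 rot [-0.0, -0.052, -0.001] dist 54.0 ang 6.3
[[0.003, 0.063, 0.093], [0.005, 0.063, 0.093], [0.007, 0.063, 0.093], [0.01, 0.062, 0.092]]
```

Request:
{"fn": "servo_tool", "kwargs": {"linear": [[0.005, 0.065, 0.095], [0.005, 0.065, 0.095], [0.005, 0.065, 0.095], [0.01, 0.06, 0.09], [0, 0, 0]], "delta_rot": [[0, -0.05, 0], [0, -0.055, 0], [0, -0.05, 0], [0, -0.055, 0], [0, 0, 0]]}}

```text
time: 43.62
ee_pos: [461.9, -230.6, 75.3]
orientation: [-0.585, 0.602, -0.377, -0.392]
contact_force: [-0.9, -1.2, -2.3]
opening: 58.0
grip_force: 64.9
```

```bash
python3 - <<'E'
from h import *
s=st();M=np.load('M.npy')
p,d,c=look("top");W=cloud(d,c);H=hsv(p).astype(int);Z=W[...,2];m=(H[...,1]>150)&(H[...,0]>20)&(H[...,0]<33)&(Z>80)&(Z<150)
q=W[m];print(cv2.minEnclosingCircle(q[:,:2].astype(np.float32)),np.median(q,0));e=cv2.erode(m.astype(np.uint8),np.ones((3,3)))>0;q=W[e];print(np.linalg.lstsq(np.c_[q[:,:2]-np.median(q[:,:2],0),np.ones(len(q))],q[:,2],rcond=None)[0])
go([465,-227.2,39],M,s,vmax=18)
E
```

```text
t 43.62 p [ 461.9 -230.6   75.3] z [-0.031 -0.912 -0.408] y [-0.999  0.032  0.005] q [-0.07  0.81 -0.27  2.12  1.25  1.41  1.75] F [-0.9 -1.2 -2.3] op 58.0 gf 64.9
((461.6544189453125, -220.11776733398438), 28.39968490600586) [ 461.41250918 -219.16702276  113.93748682]
[ 9.02623636e-04 -8.07271950e-03  1.14104985e+02]
n 3 rot [0.002, -0.001, -0.001] dist 37.0 ang 0.3
[[-0.096, -0.009, 0.032], [-0.096, -0.009, 0.032], [-0.096, -0.009, 0.033]]
```

Request:
{"fn": "servo_tool", "kwargs": {"linear": [[-0.1, -0.01, 0.035], [-0.1, -0.01, 0.03], [-0.1, 0, 0.03], [0, 0, 0], [0, 0, 0]], "delta_rot": [[0, 0, 0], [0, 0, 0], [0, 0, 0], [0, 0, 0], [0, 0, 0]]}}

```text
time: 44.08
ee_pos: [467.0, -223.1, 37.2]
orientation: [-0.586, 0.601, -0.378, -0.391]
contact_force: [0.4, 0.7, -2.9]
opening: 58.0
grip_force: 64.9
```

Request:
{"fn": "servo_tool", "kwargs": {"linear": [[-0.02, 0, 0.02], [-0.015, 0, 0.01], [0, 0, 0], [0, 0, 0]], "delta_rot": [[0, 0, 0], [0, 0, 0], [0, 0, 0], [0, 0, 0]]}}

```text
time: 44.42
ee_pos: [466.9, -225.6, 33.2]
orientation: [-0.585, 0.601, -0.378, -0.391]
contact_force: [-0.0, 0.7, -1.6]
opening: 58.2
grip_force: 64.9
```

Request:
{"fn": "servo_tool", "kwargs": {"linear": [[-0.005, 0, 0.015], [-0.01, 0, 0], [0, 0, 0], [0, 0, 0]], "delta_rot": [[0, 0, 0], [0, 0, 0], [0, 0, 0], [0, 0, 0]]}}

```text
time: 44.75
ee_pos: [467.0, -227.0, 31.7]
orientation: [-0.584, 0.601, -0.379, -0.391]
contact_force: [0.4, -1.3, 5.2]
opening: 57.7
grip_force: 65.1
```

Request:
{"fn": "servo_tool", "kwargs": {"linear": [[0, 0, 0], [0, 0, 0], [0, 0, 0], [0, 0, 0], [0, 0, 0]], "delta_rot": [[0, 0, 0], [0, 0, 0], [0, 0, 0], [0, 0, 0], [0, 0, 0]], "fingers": 1}}

```text
time: 45.17
ee_pos: [466.7, -226.3, 30.4]
orientation: [-0.585, 0.601, -0.378, -0.391]
contact_force: [-0.6, 1.0, 0.3]
opening: 85.5
grip_force: 0.0
```

```bash
cat > chk.py <<'E'
from h import *
s=st()
p,d,c=look("top");W=cloud(d,c);H=hsv(p).astype(int);Z=W[...,2]
for nm,m in(('red',(H[...,1]>150)&((H[...,0]<5)|(H[...,0]>175))&(Z>60)&(Z<80)),('yel',(H[...,1]>150)&(H[...,0]>20)&(H[...,0]<33)&(Z>60)&(Z<85))):
    q=W[m];print(nm,len(q),np.round(cv2.minEnclosingCircle(q[:,:2].astype(np.float32))[0],1),np.median(q,0).round(1))
    e=cv2.erode(m.astype(np.uint8),np.ones((3,3)))>0;q=W[e];print(np.linalg.lstsq(np.c_[q[:,:2]-np.median(q[:,:2],0),np.ones(len(q))],q[:,2],rcond=None)[0].round(3))
E
python3 chk.py
```

```text
t 45.17 p [ 466.7 -226.3   30.4] z [-0.027 -0.912 -0.409] y [-1.     0.029  0.003] q [-0.09  0.9  -0.26  2.09  1.28  1.39  1.68] F [-0.6  1.   0.3] op 85.5 gf 0.0
red 270 [ 479.5 -287.4] [ 479.5 -286.3   70.6]
[6.0000e-03 1.6000e-02 7.0561e+01]
yel 282 [ 466.9 -216.5] [ 466.3 -216.    70.3]
[1.8000e-02 1.9000e-02 7.0292e+01]
```

Request:
{"fn": "servo_tool", "kwargs": {"linear": [[0, 0, -0.1], [0, 0, -0.2], [0, 0, -0.25], [0, 0, -0.3], [0, 0, -0.3]], "delta_rot": [[0, 0, 0], [0, 0, 0], [0, 0, 0], [0, 0, 0], [0, 0, 0]]}}

```text
time: 45.63
ee_pos: [469.9, -98.6, 87.7]
orientation: [-0.585, 0.601, -0.378, -0.391]
contact_force: [1.0, -0.2, -0.0]
opening: 85.3
grip_force: 0.0
```

```bash
python3 chk.py; python3 - <<'E'
from h import *
go([560,-120,250],hor(-60,75,-1),wmax=5.5)
E
```

```text
t 45.63 p [469.9 -98.6  87.7] z [-0.028 -0.912 -0.409] y [-1.     0.029  0.004] q [-0.24  0.82 -0.36  2.    1.05  1.55  1.75] F [ 1.  -0.2 -0. ] op 85.3 gf 0.0
red 269 [ 479.3 -287.7] [ 479.4 -285.7   70.5]
[-2.3000e-02 -1.0000e-03  7.0483e+01]
yel 279 [ 466.9 -216.1] [ 466.1 -215.9   70.5]
[-1.5000e-02  1.0000e-03  7.0235e+01]
n 11 rot [0.063, -0.149, -0.075] dist 186.0 ang 58.8
[[0.12, -0.067, -0.032], [0.12, -0.063, -0.039], [0.119, -0.06, -0.046], [0.117, -0.057, -0.053], [0.115, -0.055, -0.061]]
[[0.112, -0.052, -0.068], [0.108, -0.05, -0.075], [0.104, -0.049, -0.081], [0.099, -0.048, -0.088], [0.094, -0.046, -0.093]]
[[0.089, -0.047, -0.099]]
```

Both jars stand level on the mat. Next is the dial: I'll go over it with the tool pointing down and look closely at the pointer.

```bash
python3 - <<'E'
from fit import *
s=st();x,e=fitkin();q=np.array(s['joints']);print(e)
for yaw in(234.5,170.5,118.5,54.5,-9.5,-61.5):
    a,ep,er=ik(np.array([663.,-187,60]),down(yaw),q,x,.004);print(yaw,a.round(2),ep.round(2),er.round(2))
go([600,-150,240],down(200),s,wmax=5.5)
E
```

```text
t 45.68 p [472.2 -90.7  88.8] z [-0.02  -0.91  -0.415] y [-1.     0.022  0.   ] q [-0.25  0.82 -0.37  2.    1.05  1.55  1.75] F [1.9 7.3 0.8] op 85.6 gf 0.0
4.929954071837642
234.5 [ 0.95  1.13 -1.47  1.9   1.51  1.37  2.86] 29.59 25.61
170.5 [ 0.74  0.82 -0.87  1.58  0.69  1.07  2.68] 0.0 0.0
118.5 [ 0.59  0.74 -0.61  1.58  0.48  0.97  1.92] 0.0 0.0
54.5 [ 0.38  0.69 -0.27  1.58  0.22  0.9   1.01] 0.0 0.0
-9.5 [-0.04  0.58  0.29  2.11  4.17  0.13  2.11] 30.42 30.52
-61.5 [ 0.2   0.56 -0.04  2.14  2.55  0.13  2.86] 31.97 32.05
n 13 rot [0.031, -0.166, -0.048] dist 207.0 ang 68.5
[[0.103, -0.083, -0.007], [0.104, -0.08, -0.015], [0.105, -0.078, -0.023], [0.104, -0.076, -0.031], [0.103, -0.074, -0.038]]
[[0.101, -0.072, -0.046], [0.099, -0.07, -0.054], [0.096, -0.069, -0.061], [0.092, -0.067, -0.068], [0.087, -0.066, -0.075]]
[[0.082, -0.065, -0.081], [0.076, -0.065, -0.087], [0.07, -0.064, -0.092]]
```

```bash
python3 - <<'E'
from fit import *
s=st()
go([600,-150,240],down(120),s,wmax=6)
E
```

```text
t 45.68 p [472.2 -90.7  88.8] z [-0.02  -0.91  -0.415] y [-1.     0.022  0.   ] q [-0.25  0.82 -0.37  2.    1.05  1.55  1.75] F [1.9 7.3 0.8] op 85.6 gf 0.0
n 15 rot [-0.074, -0.132, 0.116] dist 207.0 ang 85.7
[[0.089, -0.072, -0.006], [0.084, -0.077, -0.015], [0.078, -0.081, -0.024], [0.071, -0.084, -0.032], [0.064, -0.087, -0.04]]
[[0.055, -0.089, -0.048], [0.046, -0.09, -0.055], [0.037, -0.09, -0.061], [0.027, -0.089, -0.067], [0.017, -0.088, -0.072]]
[[0.006, -0.086, -0.076], [-0.004, -0.083, -0.079], [-0.015, -0.079, -0.081], [-0.025, -0.075, -0.083], [-0.036, -0.07, -0.084]]
```

Request:
{"fn": "servo_tool", "kwargs": {"linear": [[0.09, -0.07, -0.005], [0.085, -0.075, -0.015], [0.08, -0.08, -0.025], [0.07, -0.085, -0.03], [0.065, -0.085, -0.04]], "delta_rot": [[-0.075, -0.13, 0.115], [-0.075, -0.13, 0.115], [-0.075, -0.13, 0.115], [-0.075, -0.13, 0.115], [-0.075, -0.13, 0.115]]}}

```text
time: 46.1
ee_pos: [513.2, -119.5, 138.4]
orientation: [-0.503, 0.774, -0.267, -0.276]
contact_force: [-0.0, -0.2, -0.5]
opening: 85.6
grip_force: 0.0
```

Request:
{"fn": "servo_tool", "kwargs": {"linear": [[0.055, -0.09, -0.05], [0.045, -0.09, -0.055], [0.035, -0.09, -0.06], [0.025, -0.09, -0.065], [0.015, -0.09, -0.07]], "delta_rot": [[-0.075, -0.13, 0.115], [-0.075, -0.13, 0.115], [-0.075, -0.13, 0.115], [-0.075, -0.13, 0.115], [-0.075, -0.13, 0.115]]}}

```text
time: 46.52
ee_pos: [556.8, -138.9, 188.4]
orientation: [-0.391, 0.898, -0.14, -0.146]
contact_force: [-0.2, -0.8, 0.2]
opening: 85.7
grip_force: 0.0
```

Request:
{"fn": "servo_tool", "kwargs": {"linear": [[0.005, -0.085, -0.075], [-0.005, -0.085, -0.08], [-0.015, -0.08, -0.08], [-0.025, -0.075, -0.085], [-0.035, -0.07, -0.085]], "delta_rot": [[-0.075, -0.13, 0.115], [-0.075, -0.13, 0.115], [-0.075, -0.13, 0.115], [-0.075, -0.13, 0.115], [-0.075, -0.13, 0.115]]}}

```text
time: 46.93
ee_pos: [600.2, -158.4, 238.6]
orientation: [-0.254, 0.967, -0.005, -0.008]
contact_force: [-0.3, -0.4, -0.6]
opening: 85.5
grip_force: 0.0
```

```bash
python3 - <<'E'
from fit import *
s=st()
go([600,-160,230],down(54.5),s,wmax=6)
E
```

```text
t 46.93 p [ 600.2 -158.4  238.6] z [-0.013 -0.013 -1.   ] y [-0.492  0.871 -0.005] q [ 0.5   0.45 -0.46  1.57  0.22  1.19  2.08] F [-0.3 -0.4 -0.6] op 85.5 gf 0.0
n 11 rot [-0.003, -0.002, 0.197] dist 9.0 ang 65.0
[[0.001, -0.001, 0.007], [0.0, -0.001, 0.006], [0.0, -0.001, 0.007], [0.0, -0.001, 0.006], [0.0, -0.001, 0.007]]
[[0.0, -0.001, 0.006], [0.0, -0.001, 0.007], [0.0, -0.001, 0.006], [-0.0, -0.002, 0.007], [-0.0, -0.001, 0.006]]
[[-0.001, -0.002, 0.007]]
```

Request:
{"fn": "servo_tool", "kwargs": {"linear": [[0, 0, 0], [0, 0, 0], [0, 0, 0], [0, 0, 0], [0, 0, 0]], "delta_rot": [[-0.01, 0, 0.2], [0, 0, 0.2], [0, 0, 0.2], [0, 0, 0.2], [0, 0, 0.2]]}}

```text
time: 47.35
ee_pos: [599.2, -158.1, 237.5]
orientation: [0.006, 1.0, -0.006, -0.009]
contact_force: [-0.5, -0.3, 0.5]
opening: 85.5
grip_force: 0.0
```

Request:
{"fn": "servo_tool", "kwargs": {"linear": [[0, 0, 0], [0, 0, 0], [0, 0, 0], [0, 0, 0], [0, 0, 0]], "delta_rot": [[-0.01, 0, 0.2], [0, 0, 0.2], [0, 0, 0.2], [0, 0, 0.2], [0, 0, 0.2]]}}

```text
time: 47.77
ee_pos: [599.3, -157.9, 237.4]
orientation: [0.265, 0.964, -0.005, -0.008]
contact_force: [0.1, 0.0, -0.2]
opening: 85.1
grip_force: 0.0
```

Request:
{"fn": "servo_tool", "kwargs": {"linear": [[0, 0, 0], [0, 0, 0], [0, 0, 0]], "delta_rot": [[0, 0, 0.165], [0, 0, 0], [0, 0, 0]]}}

```text
time: 48.02
ee_pos: [599.5, -158.1, 237.4]
orientation: [0.302, 0.953, -0.006, -0.008]
contact_force: [0.7, 1.0, -0.6]
opening: 85.2
grip_force: 0.0
```

```bash
python3 - <<'E'
from fit import *
s=st()
p,d,c=look("wrist");np.save("pics/w13.npy",d);cv2.imwrite("pics/w13.png",p[:,:,::-1]);json.dump({k:np.asarray(v).tolist() for k,v in c.items()},open('pics/w13.json','w'))
u,v=pix(c,[663,-187,75]);print(u,v);u,v=int(u),int(v);u0,v0=max(u-70,0),max(v-55,0);k=p[v0:v0+110,u0:u0+140];print(u0,v0,k.shape);cv2.imwrite("pics/w13c.png",cv2.resize(k[:,:,::-1],None,fx=5,fy=5,interpolation=cv2.INTER_CUBIC))
E
```

```text
t 48.02 p [ 599.5 -158.1  237.4] z [-0.018 -0.006 -1.   ] y [ 0.576  0.817 -0.016] q [ 0.34  0.42 -0.23  1.58  0.11  1.18  1.04] F [ 0.7  1.  -0.6] op 85.2 gf 0.0
275.94623651609487 236.12367055162844
205 181 (110, 140, 3)
```

View pics/w13c.png

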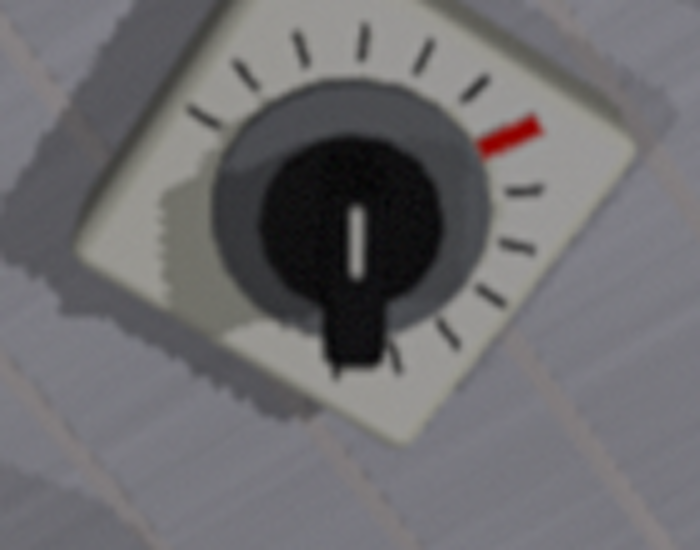

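The wrist crop shows the red seventh tick at (510,137), the first tick at (205,118) and the white pointer line from (357,205) to (357,280).

```bash
python3 - <<'E'
from h import *
c=json.load(open('pics/w13.json'));f=lambda u,v,z:ray(c,205+u/5,181+v/5,z)[:2]
T=np.array([f(*t,35) for t in[(205,118),(245,75),(303,50),(363,42),(425,55),(475,90),(510,137),(525,190),(517,245),(490,295),(450,335),(395,358)]])
from scipy.optimize import least_squares
g=least_squares(lambda x:np.hypot(*(T-x[:2]).T)-x[2],[663,-187,40]).x;print('centre',g)
a=np.unwrap(np.arctan2(*(T-g[:2]).T[::-1]));print(np.degrees(a).round(1),np.polyfit(range(12),a,1))
k=np.polyfit(range(12),a,1);print('red dir',np.degrees(k[1]+6*k[0]))
for z in(75,79):print(z,[f(357,v,z).round(1) for v in(205,280)])
for b in(144.5,-35.5):
    P=np.array([*g[:2],79])+21*np.array([np.cos(np.radians(b)),np.sin(np.radians(b)),0]);u,v=pix(c,P);print(b,(u-205)*5,(v-181)*5)
u,v=pix(c,[*g[:2],79]);print('c',(u-205)*5,(v-181)*5)
E
```

```text
centre [ 664.38785771 -187.69254398   42.01269786]
[-158.5 -178.4 -198.9 -218.3 -238.5 -258.7 -278.8 -298.3 -318.3 -338.7
 -358.6 -379. ] [-0.34940699 -2.76601784]
red dir -278.5984241767019
75 [array([ 649.5, -177.2]), array([ 664.1, -187.2])]
79 [array([ 648. , -176.4]), array([ 662.4, -186.2])]
144.5 358.48232251812107 200.11611819916183
-35.5 354.1752149621746 377.13209880038164
c 356.2864866922797 290.36184039245893
```

The pointer points at about 144.6° in world angle and the red mark is at about 81°, so the dial needs about 63.5° clockwise. Going down to grip.

```bash
python3 - <<'E'
from h import *
s=st();go([663.5,-187,120],down(54.6),s,vmax=32)
E
```

```text
t 48.07 p [ 599.5 -158.4  237.4] z [-0.018 -0.006 -1.   ] y [ 0.576  0.817 -0.016] q [ 0.34  0.42 -0.23  1.58  0.11  1.18  1.04] F [ 0.6 -0.5 -0.2] op 85.5 gf 0.0
n 5 rot [-0.006, -0.004, 0.001] dist 137.0 ang 1.1
[[-0.117, 0.026, 0.194], [-0.116, 0.025, 0.194], [-0.116, 0.024, 0.195], [-0.116, 0.024, 0.195], [-0.115, 0.023, 0.195]]
```

Request:
{"fn": "servo_tool", "kwargs": {"linear": [[-0.115, 0.025, 0.195], [-0.115, 0.025, 0.195], [-0.115, 0.025, 0.195], [-0.115, 0.025, 0.195], [-0.115, 0.025, 0.195]], "delta_rot": [[-0.005, -0.005, 0], [-0.005, -0.005, 0], [-0.005, -0.005, 0], [-0.005, -0.005, 0], [-0.01, 0, 0]], "fingers": 0.55}}

```text
time: 48.48
ee_pos: [663.7, -187.3, 118.7]
orientation: [0.303, 0.953, 0.0, -0.0]
contact_force: [0.2, 0.2, -0.1]
opening: 46.7
grip_force: 0.0
```

Request:
{"fn": "servo_tool", "kwargs": {"linear": [[0, 0, 0], [0, 0, 0], [0, 0, 0]], "delta_rot": [[0, 0, 0], [0, 0, 0], [0, 0, 0]]}}

```text
time: 48.73
ee_pos: [663.3, -187.1, 120.7]
orientation: [0.303, 0.953, 0.0, 0.0]
contact_force: [-1.0, -0.2, 0.1]
opening: 46.8
grip_force: 0.0
```

```bash
python3 - <<'E'
from h import *
s=st();go([663.5,-187,58],down(54.6),s,vmax=20)
E
```

```text
t 48.73 p [ 663.3 -187.1  120.7] z [ 0.  0. -1.] y [0.578 0.816 0.   ] q [ 0.34  0.63 -0.21  1.52  0.15  1.01  1.05] F [-1.  -0.2  0.1] op 46.8 gf 0.0
n 4 rot [0.0, -0.0, 0.001] dist 63.0 ang 0.1
[[-0.0, 0.0, 0.131], [-0.0, 0.001, 0.131], [-0.0, 0.0, 0.13], [-0.001, 0.001, 0.131]]
```

Request:
{"fn": "servo_tool", "kwargs": {"linear": [[0, 0, 0.13], [0, 0, 0.13], [0, 0, 0.13], [0, 0, 0.13], [0, 0, 0]], "delta_rot": [[0, 0, 0], [0, 0, 0], [0, 0, 0], [0, 0, 0], [0, 0, 0]]}}

```text
time: 49.15
ee_pos: [661.9, -186.8, 56.6]
orientation: [0.304, 0.953, -0.0, -0.001]
contact_force: [-0.7, -0.8, -0.1]
opening: 46.9
grip_force: 0.0
```

Request:
{"fn": "servo_tool", "kwargs": {"linear": [[0, 0, 0], [0, 0, 0], [0, 0, 0], [0, 0, 0], [0, 0, 0]], "delta_rot": [[0, 0, 0], [0, 0, 0], [0, 0, 0], [0, 0, 0], [0, 0, 0]], "fingers": 0, "grip_force": 25}}

```text
time: 49.57
ee_pos: [664.6, -187.3, 59.8]
orientation: [0.304, 0.953, 0.0, 0.002]
contact_force: [-1.1, 1.4, 7.4]
opening: 13.2
grip_force: 30.3
```

```bash
python3 - <<'E'
from h import *
s=st();go([663.5,-187,s['ee_pos'][2]],down(54.6-63.6),s,n=12)
E
```

```text
t 49.57 p [ 664.6 -187.3   59.8] z [ 0.003 -0.    -1.   ] y [0.579 0.815 0.002] q [ 0.34  0.7  -0.2   1.56  0.17  0.9   1.03] F [-1.1  1.4  7.4] op 13.2 gf 30.3
n 12 rot [0.0, 0.0, 0.177] dist 1.0 ang 63.6
[[0.001, -0.0, -0.0], [0.001, -0.0, -0.0], [0.001, -0.0, -0.0], [0.001, -0.001, -0.0], [0.0, -0.001, -0.0]]
[[0.0, -0.001, -0.0], [0.001, -0.0, -0.0], [0.0, -0.001, -0.0], [0.0, -0.001, -0.0], [0.0, -0.0, -0.0]]
[[0.001, -0.001, -0.0], [0.0, -0.0, -0.0]]
```

Request:
{"fn": "servo_tool", "kwargs": {"linear": [[0, 0, -0.015], [0, 0, 0], [0, 0, 0], [0, 0, 0], [0, 0, 0]], "delta_rot": [[0, 0, 0.1], [0, 0, 0.18], [0, 0, 0.18], [0, 0, 0.18], [0, 0, 0.18]]}}

```text
time: 49.98
ee_pos: [664.1, -187.6, 59.9]
orientation: [0.502, 0.865, 0.0, 0.001]
contact_force: [2.8, -0.0, -2.7]
opening: 13.7
grip_force: 28.9
```

Request:
{"fn": "servo_tool", "kwargs": {"linear": [[0, 0, 0], [0, 0, 0], [0, 0, 0], [0, 0, 0], [0, 0, 0]], "delta_rot": [[0, 0, 0.18], [0, 0, 0.18], [0, 0, 0.18], [0, 0, 0.18], [0, 0, 0.18]]}}

```text
time: 50.4
ee_pos: [663.6, -187.8, 59.9]
orientation: [0.69, 0.724, 0.0, 0.0]
contact_force: [1.4, -0.5, -2.2]
opening: 13.3
grip_force: 29.1
```

Request:
{"fn": "servo_tool", "kwargs": {"linear": [[0, 0, 0], [0, 0, 0], [0, 0, 0], [0, 0, 0], [0, 0, 0]], "delta_rot": [[0, 0, 0.18], [0, 0, 0.18], [0, 0, 0.14], [0, 0, 0], [0, 0, 0]]}}

```text
time: 50.82
ee_pos: [663.3, -187.7, 59.8]
orientation: [0.776, 0.63, -0.0, 0.0]
contact_force: [-0.1, -0.3, 1.7]
opening: 13.6
grip_force: 29.5
```

```bash
python3 - <<'E'
from h import *
s=st();y=R.from_quat(s['orientation']).as_matrix()[:,1];print(np.degrees(np.arctan2(y[1],y[0])))
E
```

```text
t 50.82 p [ 663.3 -187.7   59.8] z [ 0.    -0.001 -1.   ] y [ 0.979 -0.206  0.   ] q [ 0.15  0.69  0.09  1.58 -0.07  0.88  0.06] F [-0.1 -0.3  1.7] op 13.6 gf 29.5
-11.871202942909829
```

Request:
{"fn": "servo_tool", "kwargs": {"linear": [[0, 0, 0], [0, 0, 0], [0, 0, 0]], "delta_rot": [[0, 0, -0.095], [0, 0, 0], [0, 0, 0]]}}

```text
time: 51.07
ee_pos: [663.4, -187.7, 59.9]
orientation: [0.761, 0.649, 0.0, 0.0]
contact_force: [-0.5, -0.4, 3.0]
opening: 13.2
grip_force: 29.8
```

Request:
{"fn": "servo_tool", "kwargs": {"linear": [[0, 0, 0], [0, 0, 0], [0, 0, 0]], "delta_rot": [[0, 0, 0], [0, 0, 0], [0, 0, 0]], "fingers": 0.55}}

```text
time: 51.32
ee_pos: [663.3, -187.3, 59.0]
orientation: [0.761, 0.648, 0.0, -0.0]
contact_force: [-0.0, 0.3, -0.3]
opening: 46.5
grip_force: 0.0
```

Request:
{"fn": "servo_tool", "kwargs": {"linear": [[0, 0, -0.1], [0, 0, -0.3], [0, 0, -0.3], [0.05, 0, -0.3], [0.3, 0, -0.2]], "delta_rot": [[0, 0, 0], [0, 0, 0], [0, 0, 0], [0, 0, 0], [0, 0, 0]]}}

```text
time: 51.73
ee_pos: [669.4, -155.8, 207.6]
orientation: [0.764, 0.645, -0.0, 0.004]
contact_force: [0.3, -0.9, 0.8]
opening: 47.1
grip_force: 0.0
```

Request:
{"fn": "servo_tool", "kwargs": {"linear": [[0.1, 0, 0], [0, 0, 0], [0, 0, 0]], "delta_rot": [[0, 0, 0], [0, 0, 0], [0, 0, 0]]}}

```text
time: 51.98
ee_pos: [671.8, -134.3, 202.9]
orientation: [0.761, 0.649, 0.0, 0.0]
contact_force: [0.1, -0.4, -0.5]
opening: 46.6
grip_force: 0.0
```

```bash
python3 - <<'E'
from h import *
s=st()
p,d,c=look("wrist");json.dump({k:np.asarray(v).tolist() for k,v in c.items()},open('pics/w14.json','w'))
u,v=pix(c,[663.5,-187,60]);u0,v0=max(int(u)-70,0),max(int(v)-55,0);k=p[v0:v0+110,u0:u0+140];print(u0,v0,k.shape);cv2.imwrite("pics/w14c.png",cv2.resize(k[:,:,::-1],None,fx=5,fy=5,interpolation=cv2.INTER_CUBIC))
W=cloud(d,c);H=hsv(p).astype(int);m=(H[...,2]<70)&(W[...,2]>74)&(W[...,2]<84)&(np.hypot(W[...,0]-663,W[...,1]+187)<30);print(m.sum(),cv2.minAreaRect(W[m][:,:2].astype(np.float32)))
for b in (81,261):
    P=np.array([663.5,-187,79])+21*np.array([np.cos(np.radians(b)),np.sin(np.radians(b)),0]);uu,vv=pix(c,P);print(b,(uu-u0)*5,(vv-v0)*5)
E
```

```text
t 51.98 p [ 671.8 -134.3  202.9] z [ 0.  0. -1.] y [ 0.988 -0.157  0.   ] q [ 0.07  0.54  0.09  1.47 -0.05  1.14  0.01] F [ 0.1 -0.4 -0.5] op 46.6 gf 0.0
190 173 (110, 140, 3)
494 ((663.7272338867188, -186.90673828125), (41.95579528808594, 12.767159461975098), 81.35273742675781)
81 350.7652497501027 220.84853968532428
261 350.8377200106739 419.9841500763233
```

View pics/w14c.png

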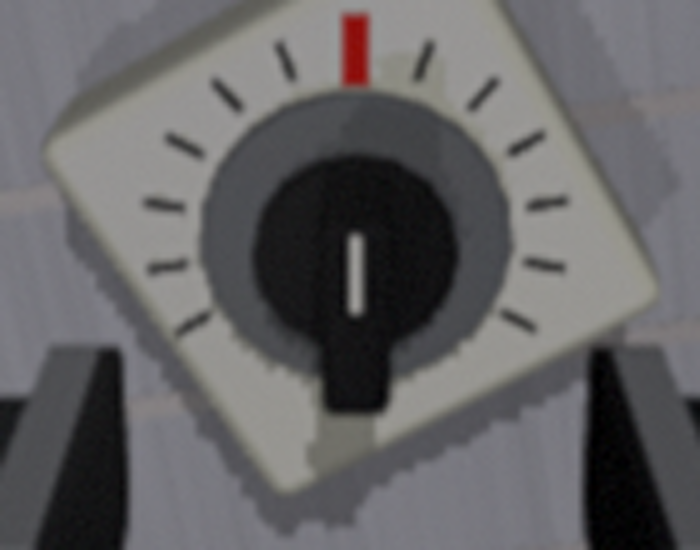

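The pointer line at x≈356 lines up exactly with the red mark at (356,48). One last check of everything, then hand in.

```bash
python3 - <<'E'
from h import *
exec(open('chk.py').read())
r=np.hypot(W[...,0]-447,W[...,1]-359);m=(r>22)&(r<54)&(Z>55)&(Z<85);q=W[m];k=np.linalg.lstsq(np.c_[q[:,:2]-[447,359],np.ones(len(q))],q[:,2],rcond=None)[0];print('lid',k.round(3))
a=cv2.imread("pics/top0.png")[:,:,::-1].astype(int)
D=np.abs(a-p).max(-1)
for n,P in dict(kettle=[700,-390,0],spray=[620,380,100],ram=[765,175,20],brush=[780,-25,20]).items():
    u,v=map(int,pix(c,P));print(n,D[v-12:v+12,u-12:u+12].mean().round(1))
E
```

```text
t 52.03 p [ 671.1 -135.9  202.1] z [-0.001 -0.001 -1.   ] y [ 0.987 -0.159 -0.001] q [ 0.07  0.54  0.09  1.47 -0.05  1.14  0.01] F [ 0.3 -0.8 -1.1] op 46.8 gf 0.0
red 113 [ 479.7 -292.8] [ 479.9 -300.8   70.6]
[1.9000e-02 3.0000e-03 7.0688e+01]
yel 0 [0. 0.] [nan nan nan]
[0. 0. 0.]
lid [-0.0000e+00 -2.0000e-03  6.8153e+01]
kettle 17.5
spray 16.2
ram 9.6
brush 7.3
  return _methods._mean(a, axis=axis, dtype=dtype,
  ret = um.true_divide(
```

Request:
{"fn": "servo_tool", "kwargs": {"linear": [[0.3, 0, -0.1], [0.3, 0, -0.1], [0.3, 0, 0], [0.3, 0, 0], [0, 0, 0]], "delta_rot": [[0, 0, 0], [0, 0, 0], [0, 0, 0], [0, 0, 0], [0, 0, 0]]}}

```text
time: 52.5
ee_pos: [694.8, 16.1, 225.1]
orientation: [0.759, 0.652, 0.001, -0.003]
contact_force: [-0.6, 2.5, -0.8]
opening: 46.8
grip_force: 0.0
```

```bash
python3 chk.py; python3 - <<'E'
from h import *
p,d,c=look("scene");cv2.imwrite("pics/s15.png",p[:,:,::-1])
E
```

```text
t 52.5 p [694.8  16.1 225.1] z [-0.002  0.005 -1.   ] y [ 0.989 -0.151 -0.002] q [-0.13  0.54  0.06  1.41 -0.04  1.19 -0.21] F [-0.6  2.5 -0.8] op 46.8 gf 0.0
red 268 [ 479.3 -288.1] [ 479.6 -286.    70.5]
[1.300e-02 3.000e-02 7.034e+01]
yel 277 [ 466.5 -216.1] [ 466.2 -216.1   70.3]
[-1.8000e-02 -8.0000e-03  7.0393e+01]
```

View pics/s15.png

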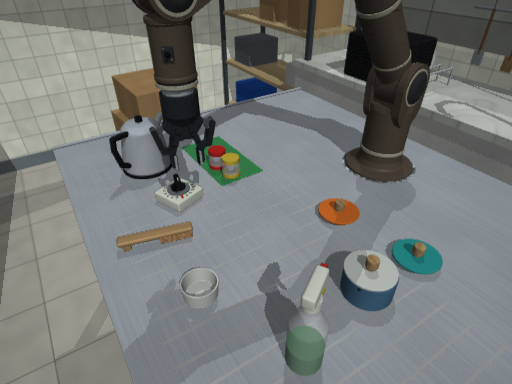

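Both jars stand on the mat at (217,157) and (231,166), and the lid is seated on the crock at (369,278). The kettle, spray bottle, ramekin and brush are where they were, and the gripper is clear of everything.

```bash
python3 -c "
from plant import manip
print(manip.hand_in())"
```

```text
the job is handed in; nothing more can be done
None
```

The job is done and handed in at about 53 s: the filter is in the crock, the lid is seated level, red then yellow were inverted about 2 s each and stand wholly on the mat (yellow was found shifted to the mat's edge after release and set back, no blue jar was there), and the dial points at the red mark.

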